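# Slide the panel tray home in the inspection stand and hold the torch on the panel

### The arm

A 6-joint arm with a two-finger parallel gripper is mounted at the origin on the work surface. World frame = base frame: x ahead of the robot, y to its left, z up, the work surface at z = 0. Lengths are in m, angles in rad, forces in N, time in s.
With the tool pointing down it reaches from about 0.35 to 0.975 m from the base axis. Payload 4.9 kg.
Tool frame: the origin (TCP) lies midway between the tips of the shut fingers; the grasp point (between the pads) lies 19 mm behind it; z points along the fingers, y is the direction in which the jaws open and shut (so a half turn about z gives the same grasp; the last joint's range is limited). The gripper opens to 85 mm and grips with 20 to 120 N. Pads are 22 mm wide; open, the fingers measure 114 mm over their backs; the gripper's body (76 mm by 85 mm) begins 54 mm behind the grasp point. The pads swing forward as they close: fully open they stand 13 mm farther back than shut.
Start: joints at [1.148, 0.053, 1.613, -0, 1.476, -0.119], TCP at [0.187, 0.596, 0.231] pointing down, gripper open.
Joint ranges: [-3.01, 3.01], [-1.01, 2.22], [0.06, 2.58], [-1.02, 4.17], [0.09, 2.62], [-3.14, 3.14]. Speed limits (rad/s): [2.57, 2.57, 3.14, 3.14, 3.14, 3.14].

### API

Orientations are given as a unit quaternion [w, x, y, z].
In Python, from plant import manip gives the robot as it stands. The module is installed in compiled form; this text tells all that it offers.
- The arm moves only by the tool move_arm, never from a script. Its argument "rows" is a list of rows, each an object of numbers: "tx", "ty", "tz": the shift along the tool's x, y, z in m; "ax", "ay", "az": the turn, a rotation vector about the tool's x, y, z in degrees; "jaw": the closure in counts, from 0 (fully open) to 255 (shut). In form: [{"tx": .., "ty": .., "tz": .., "ax": .., "ay": .., "az": .., "jaw": ..}, ...]. A call has 1 to 12 rows; each row shifts and turns the pose as measured when the row begins, along the tool's axes as they then stand; what a row does not reach is not made up. A row lasts 1/10 s, in which the tool goes at most 50 mm and 8.59 degrees, less where a joint would pass 70% of its speed; a pose out of reach is approached as far as the arm can. A call with a gripper value outside its range is refused whole. The fingers move at their own pace and stop on an object; the grip force is fixed at half the most. Time passes only in rows, so rows that do not move let the fingers close. It gives the time, the measured TCP pose, the force and the opening at its end, in the units of the state.
- manip.state(): the state, without advancing time (a new reading comes with each control period).
- manip.grab_frame(name): name is "side" or "top" or "wrist"; returns a dict with "color" (420x560x3 uint8, red, green, blue), "intrinsics" (3x3 intrinsics, pixels), "dist_coeffs" ([k1, k2, p1, p2, k3] as OpenCV has them; the pictures are not rectified), "R" (3x3) and "t" (3): a world point X has camera coordinates R X + t. Camera axes: x right, y down, z forward; pixel columns grow to the right and rows downward; lengths in m; the calibration is good to about 2 mm. A picture is of the moment at which its call begins. There is no depth.
- manip.job_done(): hands the job in, once; it reports no verdict.
The state is a dict: "time": time; "joint_pos": joint angles; "joint_vel": joint speeds; "joint_efforts": joint torques, N m; "tool_pos": TCP position; "tool_rot": TCP orientation; "contact_force": force on the tool from outside, world axes, zero at the start; "ft_torque": the same for the moment, N m; "gripper_width": opening from 0.0 (shut) to 1.0 (fully open).
Only numpy, scipy, OpenCV 4.12 (cv2) and the standard library are available. Lean on these libraries where they do the work, as an engineer would, in place of code of your own. Each camera call takes 0.05 s, during which the arm holds its last target.

### The job

Slide the tray with the switch panel all the way home between the rails of the inspection stand, and leave it there. Then draw the torch out of its charging dock, turn it over so that its lamp end slants down at roughly 45 degrees, and hold it raised with its beam on the middle of the panel, the lens about 15 cm from the panel face, for a slanting-light check of its finish. Finish with the torch still held steady in that attitude; the panel stays in its tray, and the other things on the bench are left where they are.

Things in the scene. Friction and masses are not known exactly. Their poses are not given: they have to be found in the camera images.
- stand: Dark steel inspection stand, bolted down: two rails 28 mm high along its x, 145 mm apart inside, on the bare bench; lips 24-28 mm up cover 11 mm of each side. Rails x -35 to 83 mm, flared guides to x -66, stop bar face at x +75. The tray enters at -x, moving to +x. Origin: on the bench, where the home tray's origin is, same axes. Yaw 90 +-11 degrees (mouth to the robot's right).
- tray: Open aluminium tray, 150 (x) by 140 (y) mm, floor 3 mm, walls 18 mm high, front wall (-x) 40 mm; 0.3 kg, loose, flat on the bench before the stand's mouth, leading edge (+x) to it within 20 degrees of square. D-shaped handle on the -x wall. It can be slid along the bench. Origin: centre of its underside, z up.
- tray_handle (a point): Middle of the straight bar of the tray's handle: round steel bar 10 mm thick, 100 mm long along the tray's y, its axis 28 mm above the bench, 120 mm from the tray's origin towards -x, with about 40 mm of clear space between bar and front wall.
- panel: Switch panel lying face up in the tray: aluminium rear housing 100 x 60 x 26 mm under a black face plate 124 x 80 x 4 mm; two toggle switches stand 23 mm above the face, 30 mm either side of the middle along its x. 0.28 kg, loose in a nest of low ribs, 2 mm play. Origin: centre of its underside, on the tray's floor, 3 mm above the tray's origin; axes as the tray's.
- panel_face (a point): Middle of the panel's face, between the toggles: 30 mm above the panel's origin, 33 mm above the bench.
- dock: Charging dock of black plastic, screwed to the bench, base 120 (x) by 76 (y) by 12 mm, with a round socket (39 mm outside) that slopes up at 35 degrees towards its own +x. Origin: centre of the underside, z up. Its yaw is -90 +-23 degrees, so the torch in it slopes up towards the stand, to the robot's right.
- dock_mouth (a point): Centre of the socket's mouth, 50 mm up the socket's axis from where the torch's tail sits. The bore is 28 mm.
- torch: Torch 165 mm long: round metal barrel 26 mm thick from the tail to 121 mm, then the lamp head, 36 mm thick. 0.17 kg, balanced about 90 mm from the tail. Its tail stands 50 mm deep in the dock's socket with 1 mm play (droops up to 2 degrees), not latched: it draws straight out along its axis. Origin: centre of the tail end; z runs along the barrel from tail to lens. Its roll does not matter.
- torch_lens (a point): Centre of the lens, 165 mm from the tail along the torch's z. The beam leaves along the torch's +z.
- grip: Bystander: white T-shaped throttle grip lying on the bench, cross bar 110 mm long and 44 mm thick, stem 70 mm. Leave alone.
- tape: Bystander: roll of tape lying flat, 90 mm in diameter, 19 mm high. Leave alone.
- jar: Bystander: small jar, 56 mm in diameter, 60 mm high. Leave alone.
- driver: Bystander: screwdriver lying on the bench. Leave alone.
There are look-alikes about, which are no part of the job. Of the things like the torch, leave any that is turquoise; of the rest the smaller one is meant. What is shaped like the panel but green is not meant.

How it is judged:
By the outcome, as a careful person would: the job done as asked, in the order asked, and still so for the second after the job is handed in, while the arm keeps its last pose, push and grip.
It also fails if it takes over 58 s, if anything falls off the work surface, if the arm or the gripper's body presses on something with over 40 N, if the wrist force passes 120 N, or if a joint passes its speed limit or range.

## Working session

There is one attempt and no reset: what is moved stays moved. The work goes in short steps, Python scripts to look and compute and a tool call to move; the robot and the scene stay as the last step left them, time stands still between calls to the robot, and variables do not carry over. Pictures are saved under pics/ and viewed, and the job is handed in when it is done.

Besides the shell and the picture viewer there is one more tool, called after "Request:" in YAML: its name, and indented under it one key for each argument. move_arm: Moves the arm, as the interface text tells. Its arguments: {"type":"object","properties":{"rows":{"type":"array"}},"required":["rows"]}

```bash
ls; mkdir -p pics; cat > h.py <<'E'
import numpy as np,cv2,pickle
from scipy.spatial.transform import Rotation as Ro
def grab(n,tag):
    from plant import manip
    f=manip.grab_frame(n); pickle.dump(f,open(f'pics/{tag}.pkl','wb'))
    cv2.imwrite(f'pics/{tag}.png',f['color'][:,:,::-1]); return f
def load(tag): return pickle.load(open(f'pics/{tag}.pkl','rb'))
def ray(f,uv):
    K=np.array(f['intrinsics'],float);d=np.array(f['dist_coeffs'],float);R=np.array(f['R']);t=np.array(f['t'])
    p=cv2.undistortPoints(np.array(uv,float).reshape(-1,1,2),K,d).reshape(-1,2)
    D=np.c_[p,np.ones(len(p))]@R; return -R.T@t,D
def onz(f,uv,z):
    c,D=ray(f,uv); s=(z-c[2])/D[:,2]; return c+s[:,None]*D
def proj(f,X):
    R=np.array(f['R']);return cv2.projectPoints(np.array(X,float).reshape(-1,1,3),cv2.Rodrigues(R)[0],np.array(f['t'],float),np.array(f['intrinsics'],float),np.array(f['dist_coeffs'],float))[0].reshape(-1,2)
def tri(f1,u1,f2,u2):
    c1,d1=ray(f1,[u1]);c2,d2=ray(f2,[u2]);d1=d1[0];d2=d2[0]
    s=np.linalg.lstsq(np.c_[d1,-d2],c2-c1,rcond=None)[0];a=c1+s[0]*d1;b=c2+s[1]*d2
    return (a+b)/2,np.linalg.norm(a-b)
E
python3 - <<'E'
from h import *
from plant import manip
s=manip.state();print(s)
for n in['side','top','wrist']:
    f=grab(n,n+'0');print(n,-np.array(f['R']).T@f['t'],np.array(f['R'])[2])
E
```

```text
pics
{'time': 0.0, 'joint_pos': array([ 1.14803724e+00,  5.33966085e-02,  1.61432039e+00,  1.10876123e-05,
        1.47600762e+00, -1.19038749e-01]), 'joint_vel': array([ 0.00071523,  0.00071151,  0.0004689 ,  0.00085374, -0.00108997,
       -0.0002471 ]), 'joint_efforts': array([ 5.89436549e-04, -3.93676078e+01, -3.70179963e+01, -2.72645548e-05,
        6.91347013e-03, -1.69813842e-05]), 'tool_pos': array([0.18667696, 0.59580326, 0.23002262]), 'tool_rot': array([-2.90571041e-04,  1.51277595e-01,  9.88490745e-01, -1.02562836e-03]), 'contact_force': array([ 0.18444358, -0.3761102 , -0.21789987]), 'ft_torque': array([-0.00976832,  0.03293198,  0.0047769 ]), 'gripper_width': 1.0001932829839708}
side [0.37826098 1.35125465 0.95532576] [ 0.13899811 -0.81874892 -0.55707247]
top [0.40907717 0.0544972  1.17742116] [ 0.17438331  0.02413687 -0.98438198]
wrist [0.11528794 0.61848874 0.37314884] [ 0.27796308 -0.08988584 -0.95637705]
```

View pics/top0.png

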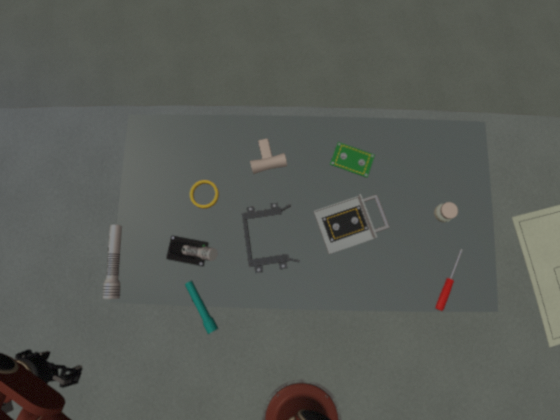

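View pics/side0.png

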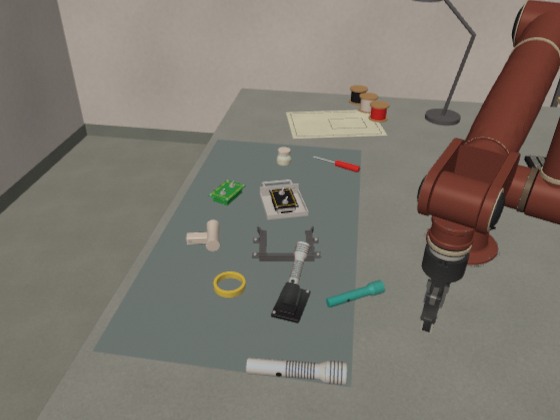

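View pics/wrist0.png

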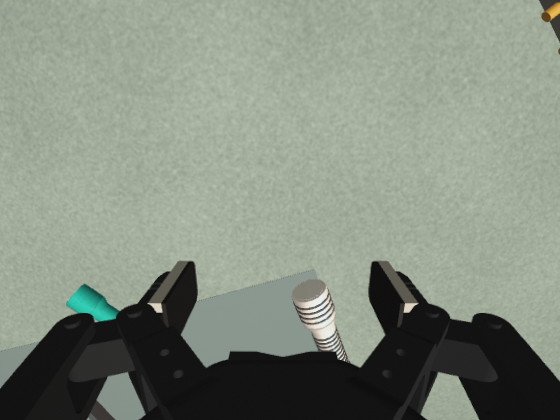

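The top view shows the tray and black panel at (345,223), the stand at (265,238), and the dock with a silver torch at (190,251). The torch-like things are:
- the turquoise one at (200,307), ruled out by colour
- the large white one at (113,262)
- the small silver one in the dock, which fits as the smaller of the rest

The green panel at (353,160) is not meant. I'll confirm with enlarged crops.

```bash
python3 - <<'E'
import cv2,numpy as np
a=cv2.imread('pics/top0.png');b=cv2.imread('pics/side0.png')
c=cv2.resize(a[180:290,160:400],None,fx=3.3,fy=3.3,interpolation=cv2.INTER_CUBIC);cv2.imwrite('pics/c1.png',c)
c=cv2.resize(b[165:325,190:390],None,fx=3.7,fy=3.7,interpolation=cv2.INTER_CUBIC);cv2.imwrite('pics/c2.png',c)
E
```

```text
(no output)
```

View pics/c1.png

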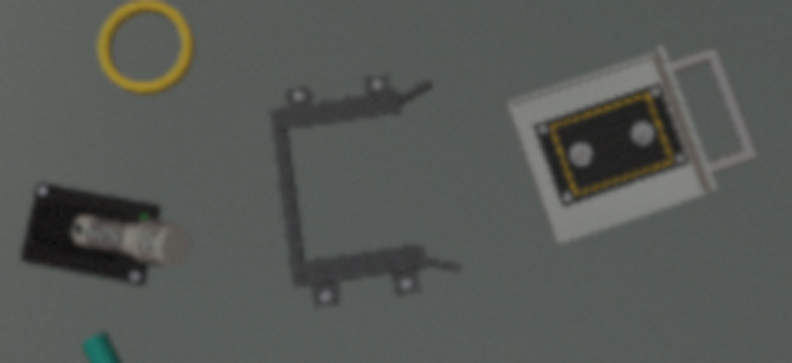

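View pics/c2.png

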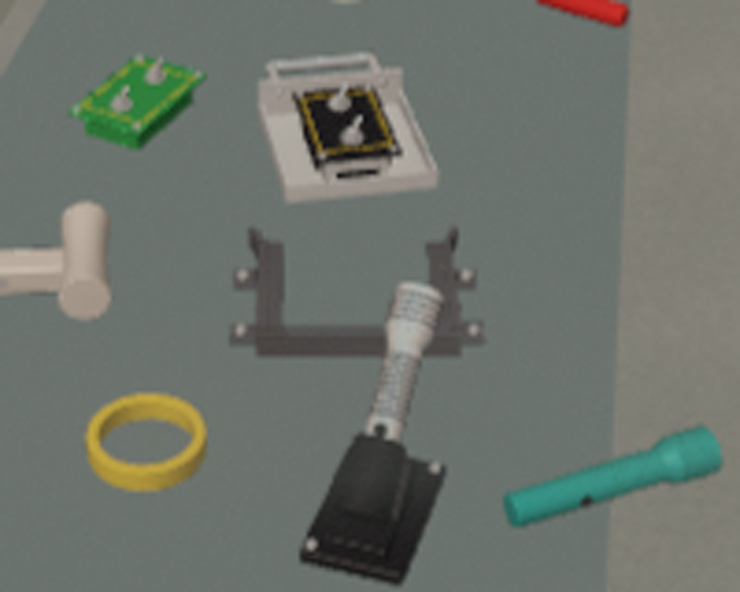

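```bash
python3 - <<'E'
from h import *
f=load('top0')
def c(p): p=np.array(p,float).reshape(-1,2)+.5; return p/3.3-.5+[160,180]
P=lambda n,p,z:print(n,np.round(onz(f,c(p),z),4).tolist())
P('lipA',[(292,126),(400,111)],.028);P('lipB',[(302,266),(425,247)],.028)
P('barface',[(290,127),(303,265)],.028);P('barouter',[(273,112),(293,285)],.028)
P('tray lead rim',[(508,102),(558,243)],.018);P('tray front top',[(660,48),(715,190)],.04)
P('handle',[(715,52),(753,155)],.028)
P('panel corners',[(536,125),(655,88),(686,158),(567,202)],.033)
P('dock corners',[(42,185),(160,207),(140,285),(22,260)],.012)
E
```

```text
lipA [[0.5907, 0.1754, 0.028], [0.6071, 0.0758, 0.028]]
lipB [[0.4622, 0.1613, 0.028], [0.4822, 0.0499, 0.028]]
barface [[0.5898, 0.1772, 0.028], [0.4631, 0.1604, 0.028]]
barouter [[0.6035, 0.1936, 0.028], [0.4448, 0.1688, 0.028]]
tray lead rim [[0.6196, -0.0246, 0.018], [0.4893, -0.0719, 0.018]]
tray front top [[0.6695, -0.1633, 0.04], [0.5387, -0.212, 0.04]]
handle [[0.6696, -0.2172, 0.028], [0.5732, -0.2507, 0.028]]
panel corners [[0.596, -0.0496, 0.033], [0.6331, -0.1595, 0.033], [0.5684, -0.1874, 0.033], [0.5257, -0.0783, 0.033]]
dock corners [[0.5316, 0.4112, 0.012], [0.5139, 0.2977, 0.012], [0.4411, 0.3124, 0.012], [0.4607, 0.4253, 0.012]]
```

```bash
cat >> h.py <<'E'
def cur():
    from plant import manip
    s=manip.state(); q=s['tool_rot']; 
    with open('log.txt','a') as g: g.write(repr([list(map(float,s['joint_pos'])),list(map(float,s['tool_pos'])),list(map(float,q))])+'\n')
    return np.array(s['tool_pos']),Ro.from_quat([q[1],q[2],q[3],q[0]]),s
def Rzy(zd,yd):
    z=np.array(zd,float);z/=np.linalg.norm(z);y=np.array(yd,float);y-=z*(y@z);y/=np.linalg.norm(y)
    return Ro.from_matrix(np.c_[np.cross(y,z),y,z])
def nearest(R0,R):  # half-turn equivalent
    R2=R*Ro.from_euler('z',180,degrees=True)
    return min((R,R2),key=lambda r:(R0.inv()*r).magnitude())
def plan(p0,R0,p1,R1,step=.045,deg=8,jaw=None):
    dr=(R0.inv()*R1).as_rotvec(degrees=True); n=int(max(np.ceil(np.linalg.norm(p1-p0)/step),np.ceil(np.linalg.norm(dr)/deg),1))
    print('n',n,'dist',np.linalg.norm(p1-p0),'rot',dr.round(1))
    for i in range(n):
        Ri=R0*Ro.from_rotvec(dr*i/n,degrees=True); t=Ri.inv().apply((p1-p0)/n)
        d={k:round(float(v),4) for k,v in zip(('tx','ty','tz'),t)}; d.update({k:round(float(v),1) for k,v in zip(('ax','ay','az'),dr/n)})
        print(d)
E
python3 - <<'E'
from h import *
p,R,s=cur(); R1=nearest(R,Rzy([0,0,-1],[np.cos(np.radians(110)),np.sin(np.radians(110)),0]))
plan(p,R,np.array([.6214,-.2335,.16]),R1)
E
```

```text
n 21 dist 0.9390247388525699 rot [ -0.1  -0.  -37.4]
{'tx': -0.0316, 'ty': -0.0315, 'tz': 0.0034, 'ax': -0.0, 'ay': -0.0, 'az': -1.8}
{'tx': -0.0306, 'ty': -0.0325, 'tz': 0.0034, 'ax': -0.0, 'ay': -0.0, 'az': -1.8}
{'tx': -0.0295, 'ty': -0.0334, 'tz': 0.0034, 'ax': -0.0, 'ay': -0.0, 'az': -1.8}
{'tx': -0.0285, 'ty': -0.0343, 'tz': 0.0034, 'ax': -0.0, 'ay': -0.0, 'az': -1.8}
{'tx': -0.0274, 'ty': -0.0352, 'tz': 0.0034, 'ax': -0.0, 'ay': -0.0, 'az': -1.8}
{'tx': -0.0263, 'ty': -0.036, 'tz': 0.0034, 'ax': -0.0, 'ay': -0.0, 'az': -1.8}
{'tx': -0.0252, 'ty': -0.0368, 'tz': 0.0034, 'ax': -0.0, 'ay': -0.0, 'az': -1.8}
{'tx': -0.024, 'ty': -0.0376, 'tz': 0.0034, 'ax': -0.0, 'ay': -0.0, 'az': -1.8}
{'tx': -0.0228, 'ty': -0.0383, 'tz': 0.0034, 'ax': -0.0, 'ay': -0.0, 'az': -1.8}
{'tx': -0.0216, 'ty': -0.039, 'tz': 0.0034, 'ax': -0.0, 'ay': -0.0, 'az': -1.8}
{'tx': -0.0204, 'ty': -0.0396, 'tz': 0.0034, 'ax': -0.0, 'ay': -0.0, 'az': -1.8}
{'tx': -0.0192, 'ty': -0.0403, 'tz': 0.0034, 'ax': -0.0, 'ay': -0.0, 'az': -1.8}
{'tx': -0.0179, 'ty': -0.0408, 'tz': 0.0034, 'ax': -0.0, 'ay': -0.0, 'az': -1.8}
{'tx': -0.0166, 'ty': -0.0414, 'tz': 0.0034, 'ax': -0.0, 'ay': -0.0, 'az': -1.8}
{'tx': -0.0153, 'ty': -0.0419, 'tz': 0.0034, 'ax': -0.0, 'ay': -0.0, 'az': -1.8}
{'tx': -0.014, 'ty': -0.0423, 'tz': 0.0034, 'ax': -0.0, 'ay': -0.0, 'az': -1.8}
{'tx': -0.0127, 'ty': -0.0427, 'tz': 0.0034, 'ax': -0.0, 'ay': -0.0, 'az': -1.8}
{'tx': -0.0114, 'ty': -0.0431, 'tz': 0.0034, 'ax': -0.0, 'ay': -0.0, 'az': -1.8}
{'tx': -0.01, 'ty': -0.0434, 'tz': 0.0034, 'ax': -0.0, 'ay': -0.0, 'az': -1.8}
{'tx': -0.0087, 'ty': -0.0437, 'tz': 0.0034, 'ax': -0.0, 'ay': -0.0, 'az': -1.8}
{'tx': -0.0073, 'ty': -0.044, 'tz': 0.0034, 'ax': -0.0, 'ay': -0.0, 'az': -1.8}
```

Request:
move_arm:
  rows:
    - {"tx": -0.031, "ty": -0.032, "az": -1.8, "jaw": 125}
    - {"tx": -0.031, "ty": -0.032, "az": -1.8, "jaw": 125}
    - {"tx": -0.03, "ty": -0.033, "az": -1.8, "jaw": 125}
    - {"tx": -0.029, "ty": -0.034, "az": -1.8, "jaw": 125}
    - {"tx": -0.028, "ty": -0.035, "az": -1.8, "jaw": 125}
    - {"tx": -0.026, "ty": -0.036, "az": -1.8, "jaw": 125}
    - {"tx": -0.025, "ty": -0.037, "az": -1.8, "jaw": 125}
    - {"tx": -0.024, "ty": -0.038, "az": -1.8, "jaw": 125}
    - {"tx": -0.023, "ty": -0.038, "az": -1.8, "jaw": 125}
    - {"tx": -0.022, "ty": -0.039, "az": -1.8, "jaw": 125}

```text
schema error: expected keys tx, ty, tz, ax, ay, az, jaw
```

```bash
python3 - <<'E'
from h import *
p,R,s=cur();print(p,s['time'],s['gripper_width'],s['joint_pos'].round(3)); R1=nearest(R,Rzy([0,0,-1],[np.cos(np.radians(110)),np.sin(np.radians(110)),0]))
plan(p,R,np.array([.6214,-.2335,.16]),R1)
E
```

```text
[0.18675974 0.59590578 0.23029478] 0.15 0.9996699748427769 [ 1.148  0.053  1.614  0.     1.476 -0.119]
n 21 dist 0.9390247388525699 rot [ -0.1  -0.  -37.4]
{'tx': -0.0316, 'ty': -0.0315, 'tz': 0.0034, 'ax': -0.0, 'ay': -0.0, 'az': -1.8}
{'tx': -0.0306, 'ty': -0.0325, 'tz': 0.0034, 'ax': -0.0, 'ay': -0.0, 'az': -1.8}
{'tx': -0.0295, 'ty': -0.0334, 'tz': 0.0034, 'ax': -0.0, 'ay': -0.0, 'az': -1.8}
{'tx': -0.0285, 'ty': -0.0343, 'tz': 0.0034, 'ax': -0.0, 'ay': -0.0, 'az': -1.8}
{'tx': -0.0274, 'ty': -0.0352, 'tz': 0.0034, 'ax': -0.0, 'ay': -0.0, 'az': -1.8}
{'tx': -0.0263, 'ty': -0.036, 'tz': 0.0034, 'ax': -0.0, 'ay': -0.0, 'az': -1.8}
{'tx': -0.0252, 'ty': -0.0368, 'tz': 0.0034, 'ax': -0.0, 'ay': -0.0, 'az': -1.8}
{'tx': -0.024, 'ty': -0.0376, 'tz': 0.0034, 'ax': -0.0, 'ay': -0.0, 'az': -1.8}
{'tx': -0.0228, 'ty': -0.0383, 'tz': 0.0034, 'ax': -0.0, 'ay': -0.0, 'az': -1.8}
{'tx': -0.0216, 'ty': -0.039, 'tz': 0.0034, 'ax': -0.0, 'ay': -0.0, 'az': -1.8}
{'tx': -0.0204, 'ty': -0.0396, 'tz': 0.0034, 'ax': -0.0, 'ay': -0.0, 'az': -1.8}
{'tx': -0.0192, 'ty': -0.0403, 'tz': 0.0034, 'ax': -0.0, 'ay': -0.0, 'az': -1.8}
{'tx': -0.0179, 'ty': -0.0408, 'tz': 0.0034, 'ax': -0.0, 'ay': -0.0, 'az': -1.8}
{'tx': -0.0166, 'ty': -0.0414, 'tz': 0.0034, 'ax': -0.0, 'ay': -0.0, 'az': -1.8}
{'tx': -0.0153, 'ty': -0.0419, 'tz': 0.0034, 'ax': -0.0, 'ay': -0.0, 'az': -1.8}
{'tx': -0.014, 'ty': -0.0423, 'tz': 0.0034, 'ax': -0.0, 'ay': -0.0, 'az': -1.8}
{'tx': -0.0127, 'ty': -0.0427, 'tz': 0.0034, 'ax': -0.0, 'ay': -0.0, 'az': -1.8}
{'tx': -0.0114, 'ty': -0.0431, 'tz': 0.0034, 'ax': -0.0, 'ay': -0.0, 'az': -1.8}
{'tx': -0.01, 'ty': -0.0434, 'tz': 0.0034, 'ax': -0.0, 'ay': -0.0, 'az': -1.8}
{'tx': -0.0087, 'ty': -0.0437, 'tz': 0.0034, 'ax': -0.0, 'ay': -0.0, 'az': -1.8}
{'tx': -0.0073, 'ty': -0.044, 'tz': 0.0034, 'ax': -0.0, 'ay': -0.0, 'az': -1.8}
```

All seven keys are needed in every row.

Request:
move_arm:
  rows:
    - {"tx": -0.031, "ty": -0.032, "tz": 0, "ax": 0, "ay": 0, "az": -1.8, "jaw": 125}
    - {"tx": -0.031, "ty": -0.032, "tz": 0, "ax": 0, "ay": 0, "az": -1.8, "jaw": 125}
    - {"tx": -0.03, "ty": -0.033, "tz": 0, "ax": 0, "ay": 0, "az": -1.8, "jaw": 125}
    - {"tx": -0.029, "ty": -0.034, "tz": 0, "ax": 0, "ay": 0, "az": -1.8, "jaw": 125}
    - {"tx": -0.028, "ty": -0.035, "tz": 0, "ax": 0, "ay": 0, "az": -1.8, "jaw": 125}
    - {"tx": -0.026, "ty": -0.036, "tz": 0, "ax": 0, "ay": 0, "az": -1.8, "jaw": 125}
    - {"tx": -0.025, "ty": -0.037, "tz": 0, "ax": 0, "ay": 0, "az": -1.8, "jaw": 125}
    - {"tx": -0.024, "ty": -0.038, "tz": 0, "ax": 0, "ay": 0, "az": -1.8, "jaw": 125}
    - {"tx": -0.023, "ty": -0.038, "tz": 0, "ax": 0, "ay": 0, "az": -1.8, "jaw": 125}
    - {"tx": -0.022, "ty": -0.039, "tz": 0, "ax": 0, "ay": 0, "az": -1.8, "jaw": 125}
    - {"tx": -0.02, "ty": -0.04, "tz": 0, "ax": 0, "ay": 0, "az": -1.8, "jaw": 125}
    - {"tx": -0.019, "ty": -0.04, "tz": 0, "ax": 0, "ay": 0, "az": -1.8, "jaw": 125}

```text
time: 1.35
tool_pos: [0.4456, 0.1103, 0.2267]
tool_rot: [-0.001, -0.05, 0.999, -0.002]
contact_force: [0.9, 0.1, 0.2]
gripper_width: 0.507
```

```bash
sed -i 's/        print(d)/        i<12 and print(d)/' h.py; python3 - <<'E'
from h import *
p,R,s=cur();print(p,s['time'],s['gripper_width'],s['joint_pos'].round(3)); R1=nearest(R,Rzy([0,0,-1],[np.cos(np.radians(110)),np.sin(np.radians(110)),0]))
plan(p,R,np.array([.6214,-.2335,.16]),R1)
f=load('wrist0');Rm=R.as_matrix()
E
```

```text
[0.44558414 0.11033744 0.2266942 ] 1.35 0.5065064917956895 [ 0.083 -0.358  1.988 -0.004  1.514 -1.588]
n 9 dist 0.3918973304693313 rot [ -0.2  -0.1 -14.2]
{'tx': -0.0156, 'ty': -0.0399, 'tz': 0.0075, 'ax': -0.0, 'ay': -0.0, 'az': -1.6}
{'tx': -0.0145, 'ty': -0.0404, 'tz': 0.0075, 'ax': -0.0, 'ay': -0.0, 'az': -1.6}
{'tx': -0.0134, 'ty': -0.0407, 'tz': 0.0075, 'ax': -0.0, 'ay': -0.0, 'az': -1.6}
{'tx': -0.0123, 'ty': -0.0411, 'tz': 0.0075, 'ax': -0.0, 'ay': -0.0, 'az': -1.6}
{'tx': -0.0111, 'ty': -0.0414, 'tz': 0.0075, 'ax': -0.0, 'ay': -0.0, 'az': -1.6}
{'tx': -0.01, 'ty': -0.0417, 'tz': 0.0075, 'ax': -0.0, 'ay': -0.0, 'az': -1.6}
{'tx': -0.0088, 'ty': -0.042, 'tz': 0.0075, 'ax': -0.0, 'ay': -0.0, 'az': -1.6}
{'tx': -0.0076, 'ty': -0.0422, 'tz': 0.0074, 'ax': -0.0, 'ay': -0.0, 'az': -1.6}
{'tx': -0.0065, 'ty': -0.0424, 'tz': 0.0074, 'ax': -0.0, 'ay': -0.0, 'az': -1.6}
```

Request:
move_arm:
  rows:
    - {"tx": -0.016, "ty": -0.04, "tz": 0, "ax": 0, "ay": 0, "az": -1.6, "jaw": 125}
    - {"tx": -0.015, "ty": -0.04, "tz": 0, "ax": 0, "ay": 0, "az": -1.6, "jaw": 125}
    - {"tx": -0.013, "ty": -0.041, "tz": 0, "ax": 0, "ay": 0, "az": -1.6, "jaw": 125}
    - {"tx": 0, "ty": 0, "tz": 0, "ax": 0, "ay": 0, "az": 0, "jaw": 125}

```text
time: 1.75
tool_pos: [0.5072, -0.0137, 0.2263]
tool_rot: [-0.001, -0.091, 0.996, -0.002]
contact_force: [0.7, 0.8, -0.5]
gripper_width: 0.508
```

```bash
python3 - <<'E'
from h import *
p,R,s=cur();print(p)
grab('wrist','wrist1'); f=grab('top','top1')
E
```

```text
[ 0.5071845  -0.01370729  0.22625339]
```

View pics/wrist1.png

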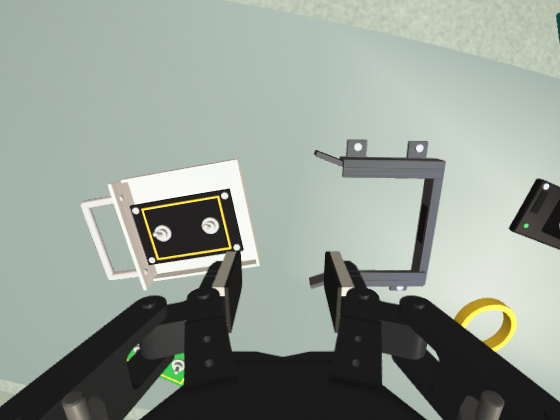

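The wrist view shows the tray's handle bar at about (85..110, 205..278), the stand's rails at (343..443,165) and (330..425,280), and the stop bar at x≈425.

```bash
python3 - <<'E'
import cv2
a=cv2.imread('pics/wrist1.png')
cv2.imwrite('pics/c3.png',cv2.resize(a[130:300,300:460],None,fx=3.5,fy=3.5,interpolation=cv2.INTER_CUBIC))
cv2.imwrite('pics/c4.png',cv2.resize(a[145:300,70:275],None,fx=3.5,fy=3.5,interpolation=cv2.INTER_CUBIC))
E
```

```text
(no output)
```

View pics/c3.png

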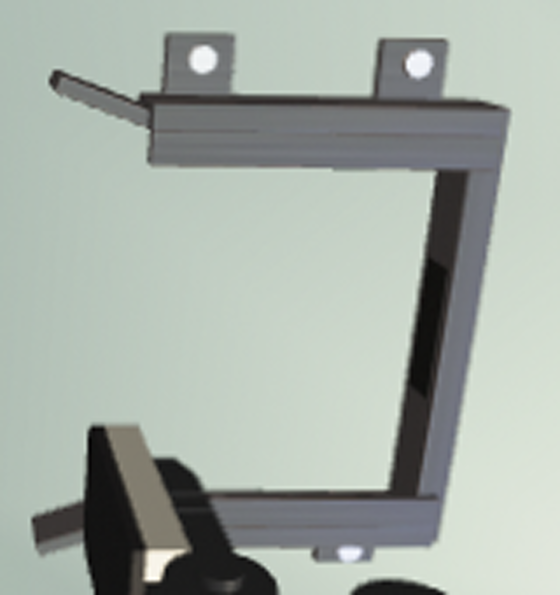

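View pics/c4.png

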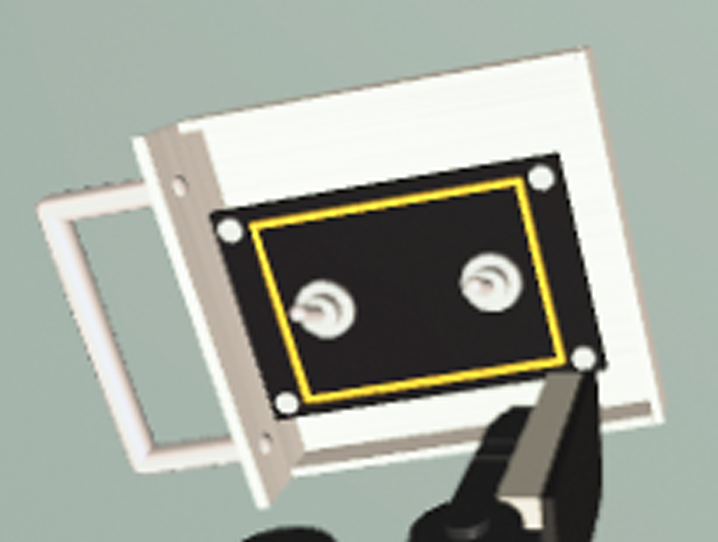

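```bash
python3 - <<'E'
from h import *
f=load('wrist1')
def P(n,p,z,o):
    p=(np.array(p,float).reshape(-1,2)+.5)/3.5-.5+o; X=onz(f,p,z);v=X[1]-X[0];print(n,X[:,:2].round(4).tolist(),'len',np.linalg.norm(v).round(4),'az',np.degrees(np.arctan2(v[1],v[0])).round(1)); return X
o=[300,130]
a=P('lipA',[(150,163),(435,168)],.028,o);b=P('lipB',[(180,492),(438,497)],.028,o)
P('outA',[(150,97),(508,110)],.028,o)
c=P('barin',[(468,168),(420,495)],.028,o);P('barout',[(508,110),(437,545)],.028,o);P('barbot',[(437,168),(390,495)],0,o)
o=[70,145]
P('handle',[(48,205),(145,465)],.028,o);P('lead',[(588,47),(663,423)],.018,o);P('front',[(135,140),(262,507)],.04,o)
X=P('panel',[(212,212),(558,153),(607,368),(278,418)],.033,o);print('panel c',X.mean(0))
E
```

```text
lipA [[0.4836, 0.0517], [0.4675, 0.1466]] len 0.0963 az 99.7
lipB [[0.6, 0.0915], [0.5854, 0.1871]] len 0.0967 az 98.7
outA [[0.4625, 0.0466], [0.4441, 0.165]] len 0.1198 az 98.8
barin [[0.4654, 0.1578], [0.5857, 0.1801]] len 0.1224 az 10.5
barout [[0.4441, 0.165], [0.6049, 0.1934]] len 0.1632 az 10.0
barbot [[0.4701, 0.1615], [0.6003, 0.1849]] len 0.1323 az 10.2
handle [[0.5723, -0.2514], [0.6696, -0.2158]] len 0.1036 az 20.1
lead [[0.4864, -0.0722], [0.6199, -0.0254]] len 0.1415 az 19.3
front [[0.5393, -0.2133], [0.6702, -0.1652]] len 0.1394 az 20.2
panel [[0.5622, -0.1899], [0.5205, -0.0752], [0.5943, -0.0482], [0.6365, -0.1635]] len 0.122 az 110.0
panel c [ 0.57837539 -0.11919725  0.033     ]
```

```bash
python3 - <<'E'
from h import *
p,R,s=cur(); R1=nearest(R,Rzy([0,0,-1],[np.cos(np.radians(109.9)),np.sin(np.radians(109.9)),0]))
plan(p,R,np.array([.621,-.2336,.10]),R1)
E
```

```text
n 7 dist 0.28092439406627184 rot [-0.1 -0.2 -9.3]
{'tx': -0.0104, 'ty': -0.0343, 'tz': 0.0181, 'ax': -0.0, 'ay': -0.0, 'az': -1.3}
{'tx': -0.0096, 'ty': -0.0345, 'tz': 0.0181, 'ax': -0.0, 'ay': -0.0, 'az': -1.3}
{'tx': -0.0088, 'ty': -0.0348, 'tz': 0.0181, 'ax': -0.0, 'ay': -0.0, 'az': -1.3}
{'tx': -0.0079, 'ty': -0.035, 'tz': 0.018, 'ax': -0.0, 'ay': -0.0, 'az': -1.3}
{'tx': -0.0071, 'ty': -0.0351, 'tz': 0.018, 'ax': -0.0, 'ay': -0.0, 'az': -1.3}
{'tx': -0.0063, 'ty': -0.0353, 'tz': 0.018, 'ax': -0.0, 'ay': -0.0, 'az': -1.3}
{'tx': -0.0054, 'ty': -0.0354, 'tz': 0.018, 'ax': -0.0, 'ay': -0.0, 'az': -1.3}
```

Request:
move_arm:
  rows:
    - {"tx": -0.01, "ty": -0.034, "tz": 0.01, "ax": 0, "ay": 0, "az": -1.3, "jaw": 125}
    - {"tx": -0.01, "ty": -0.035, "tz": 0.018, "ax": 0, "ay": 0, "az": -1.3, "jaw": 125}
    - {"tx": -0.009, "ty": -0.035, "tz": 0.018, "ax": 0, "ay": 0, "az": -1.3, "jaw": 125}
    - {"tx": -0.008, "ty": -0.035, "tz": 0.018, "ax": 0, "ay": 0, "az": -1.3, "jaw": 125}
    - {"tx": -0.007, "ty": -0.035, "tz": 0.018, "ax": 0, "ay": 0, "az": -1.3, "jaw": 125}
    - {"tx": -0.006, "ty": -0.035, "tz": 0.018, "ax": 0, "ay": 0, "az": -1.3, "jaw": 125}
    - {"tx": -0.005, "ty": -0.035, "tz": 0.018, "ax": 0, "ay": 0, "az": -1.3, "jaw": 125}
    - {"tx": 0, "ty": 0, "tz": 0, "ax": 0, "ay": 0, "az": 0, "jaw": 125}

```text
time: 2.65
tool_pos: [0.626, -0.2253, 0.105]
tool_rot: [0.0, -0.183, 0.983, 0.001]
contact_force: [-0.2, 0.5, -0.6]
gripper_width: 0.511
```

```bash
python3 - <<'E'
from h import *
p,R,s=cur(); print(p);R1=nearest(R,Rzy([0,0,-1],[np.cos(np.radians(109.9)),np.sin(np.radians(109.9)),0]))
plan(p,R,np.array([.621,-.2336,.012]),R1,step=.2)
grab('wrist','wrist2')
E
```

```text
[ 0.62603822 -0.22532016  0.10500416]
n 1 dist 0.0935078258726045 rot [0.1 0.1 1.1]
{'tx': 0.0078, 'ty': -0.0061, 'tz': 0.093, 'ax': 0.1, 'ay': 0.1, 'az': 1.1}
```

View pics/wrist2.png

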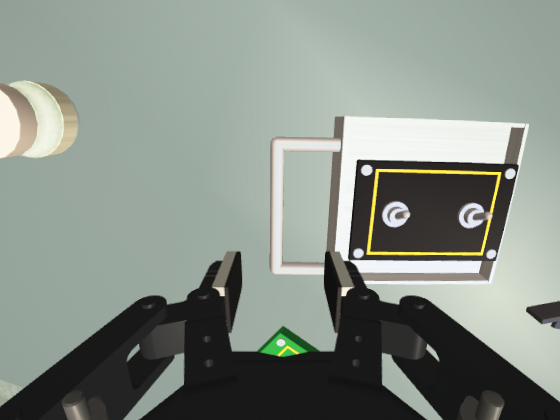

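The wrist view shows the handle bar from (278,142) to (279,270), between the fingers in the column direction.

```bash
python3 - <<'E'
from h import *
f=load('wrist2');X=onz(f,[(278,143),(279,269)],.028);v=X[1]-X[0];print(X,X.mean(0),np.degrees(np.arctan2(v[1],v[0])))
E
```

```text
[[ 0.57313137 -0.24897676  0.028     ]
 [ 0.66791198 -0.2122106   0.028     ]] [ 0.62052168 -0.23059368  0.028     ] 21.201674192092153
```

Request:
move_arm:
  rows:
    - {"tx": 0.008, "ty": -0.005, "tz": 0.015, "ax": 0, "ay": 0, "az": 0.8, "jaw": 125}
    - {"tx": 0, "ty": 0, "tz": 0.03, "ax": 0, "ay": 0, "az": 0, "jaw": 125}
    - {"tx": 0, "ty": 0, "tz": 0.03, "ax": 0, "ay": 0, "az": 0, "jaw": 125}
    - {"tx": 0, "ty": 0, "tz": 0.013, "ax": 0, "ay": 0, "az": 0, "jaw": 125}
    - {"tx": 0, "ty": 0, "tz": 0.003, "ax": 0, "ay": 0, "az": 0, "jaw": 125}

```text
time: 3.2
tool_pos: [0.6209, -0.225, 0.0167]
tool_rot: [0.004, -0.178, 0.984, -0.0]
contact_force: [0.6, 1.1, -0.1]
gripper_width: 0.511
```

```bash
python3 - <<'E'
from h import *
p,R,s=cur(); print(p,s['contact_force']);R1=nearest(R,Rzy([0,0,-1],[np.cos(np.radians(109.9)),np.sin(np.radians(109.9)),0]))
plan(p,R,np.array([.6208,-.232,.011]),R1,step=.2)
E
```

```text
[ 0.62092064 -0.22495423  0.01667363] [ 0.59678714  1.14082507 -0.11339281]
n 1 dist 0.00904695798138612 rot [-0.1  0.4  0.6]
{'tx': 0.0026, 'ty': -0.0065, 'tz': 0.0057, 'ax': -0.1, 'ay': 0.4, 'az': 0.6}
```

Request:
move_arm:
  rows:
    - {"tx": 0.003, "ty": -0.007, "tz": 0.003, "ax": 0, "ay": 0.4, "az": 0.6, "jaw": 125}
    - {"tx": 0, "ty": 0, "tz": 0.003, "ax": 0, "ay": 0, "az": 0, "jaw": 125}
    - {"tx": 0, "ty": 0, "tz": 0, "ax": 0, "ay": 0, "az": 0, "jaw": 255}
    - {"tx": 0, "ty": 0, "tz": 0, "ax": 0, "ay": 0, "az": 0, "jaw": 255}
    - {"tx": 0, "ty": 0, "tz": 0, "ax": 0, "ay": 0, "az": 0, "jaw": 255}
    - {"tx": 0, "ty": 0, "tz": 0, "ax": 0, "ay": 0, "az": 0, "jaw": 255}
    - {"tx": 0, "ty": 0, "tz": 0, "ax": 0, "ay": 0, "az": 0, "jaw": 255}

```text
time: 3.9
tool_pos: [0.6225, -0.2331, 0.0149]
tool_rot: [0.003, -0.173, 0.985, -0.003]
contact_force: [0.2, -0.6, -2.0]
gripper_width: 0.09
```

```bash
python3 - <<'E'
from h import *
p,R,s=cur(); print(p,s['contact_force'],R.as_matrix().round(3));
grab('wrist','wrist3')
E
```

```text
[ 0.62252812 -0.23312988  0.0148698 ] [ 0.19130747 -0.60887255 -1.99424825] [[-0.94  -0.341  0.006]
 [-0.341  0.94  -0.005]
 [-0.004 -0.006 -1.   ]]
```

View pics/wrist3.png

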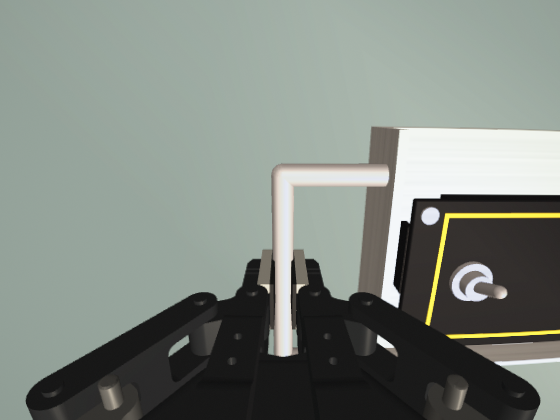

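```bash
python3 - <<'E'
from h import *
p,R,s=cur(); f=load('wrist3');X=onz(f,[(283,177),(283,240)],.028);print(X);
print(R.inv().apply(X-p))
f=grab('top','top3');
cv2.imwrite('pics/c5.png',cv2.resize(f['color'][150:300,230:430,::-1],None,fx=4,fy=4,interpolation=cv2.INTER_CUBIC))
E
```

```text
[[ 0.57515015 -0.24995698  0.028     ]
 [ 0.60335476 -0.23973823  0.028     ]]
[[ 0.05022565  0.00027379 -0.01333643]
 [ 0.02022718  0.00026459 -0.013217  ]]
```

View pics/c5.png

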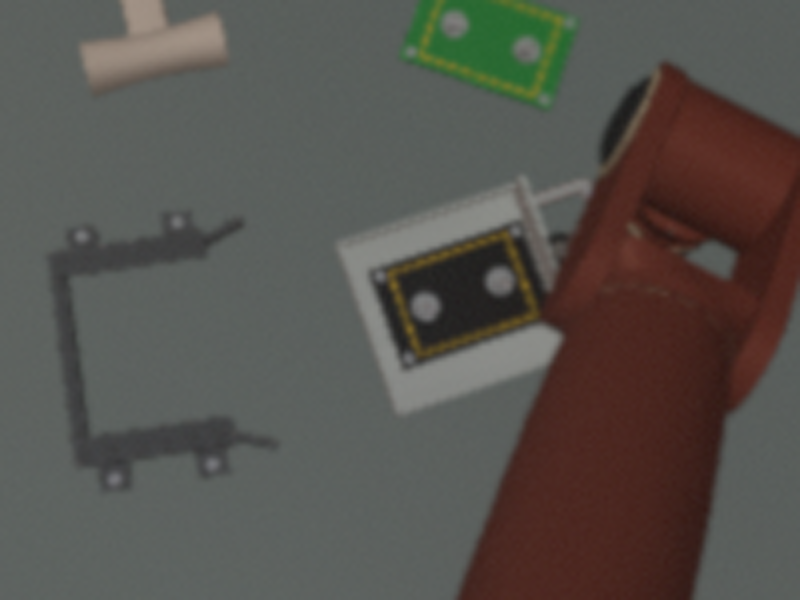

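```bash
python3 - <<'E'
from h import *
p,R,s=cur(); a=np.radians(99.4);R1=nearest(R,Rzy([0,0,-1],[np.cos(a),np.sin(a),0]))
plan(p,R,np.array([.5811,-.1666,.0150]),R1,step=.013)
E
```

```text
n 7 dist 0.07839025909849304 rot [-0.3  0.3 10.5]
{'tx': 0.0023, 'ty': 0.011, 'tz': -0.0001, 'ax': -0.0, 'ay': 0.0, 'az': 1.5}
{'tx': 0.0026, 'ty': 0.0109, 'tz': -0.0001, 'ax': -0.0, 'ay': 0.0, 'az': 1.5}
{'tx': 0.0029, 'ty': 0.0108, 'tz': -0.0001, 'ax': -0.0, 'ay': 0.0, 'az': 1.5}
{'tx': 0.0032, 'ty': 0.0107, 'tz': -0.0001, 'ax': -0.0, 'ay': 0.0, 'az': 1.5}
{'tx': 0.0035, 'ty': 0.0107, 'tz': -0.0001, 'ax': -0.0, 'ay': 0.0, 'az': 1.5}
{'tx': 0.0037, 'ty': 0.0106, 'tz': -0.0, 'ax': -0.0, 'ay': 0.0, 'az': 1.5}
{'tx': 0.004, 'ty': 0.0105, 'tz': -0.0, 'ax': -0.0, 'ay': 0.0, 'az': 1.5}
```

Request:
move_arm:
  rows:
    - {"tx": 0.002, "ty": 0.011, "tz": 0, "ax": 0, "ay": 0, "az": 1.5, "jaw": 255}
    - {"tx": 0.003, "ty": 0.011, "tz": 0, "ax": 0, "ay": 0, "az": 1.5, "jaw": 255}
    - {"tx": 0.003, "ty": 0.011, "tz": 0, "ax": 0, "ay": 0, "az": 1.5, "jaw": 255}
    - {"tx": 0.003, "ty": 0.011, "tz": 0, "ax": 0, "ay": 0, "az": 1.5, "jaw": 255}
    - {"tx": 0.003, "ty": 0.011, "tz": 0, "ax": 0, "ay": 0, "az": 1.5, "jaw": 255}
    - {"tx": 0.004, "ty": 0.011, "tz": 0, "ax": 0, "ay": 0, "az": 1.5, "jaw": 255}
    - {"tx": 0.004, "ty": 0.01, "tz": 0, "ax": 0, "ay": 0, "az": 1.5, "jaw": 255}
    - {"tx": 0, "ty": 0, "tz": 0, "ax": 0, "ay": 0, "az": 0, "jaw": 255}

```text
time: 4.8
tool_pos: [0.5815, -0.1699, 0.0158]
tool_rot: [0.005, -0.079, 0.997, -0.009]
contact_force: [-0.3, 2.8, -3.3]
gripper_width: 0.093
```

```bash
python3 - <<'E'
from h import *
p,R,s=cur(); a=np.radians(99.4);R1=nearest(R,Rzy([0,0,-1],[np.cos(a),np.sin(a),0]))
print(p,s['contact_force'])
plan(p,R,np.array([.5811,-.1666,.0150]),R1,step=.1)
f=grab('top','top4'); f2=grab('wrist','wrist4')
cv2.imwrite('pics/c6.png',cv2.resize(f['color'][170:290,230:400,::-1],None,fx=4.5,fy=4.5,interpolation=cv2.INTER_CUBIC))
E
```

```text
[ 0.58153003 -0.16988959  0.01582588] [-0.25704042  2.75738927 -3.29159053]
n 1 dist 0.0034188345501524513 rot [-1.1  0.5 -0.3]
{'tx': -0.0001, 'ty': 0.0033, 'tz': 0.0008, 'ax': -1.1, 'ay': 0.5, 'az': -0.3}
```

View pics/c6.png

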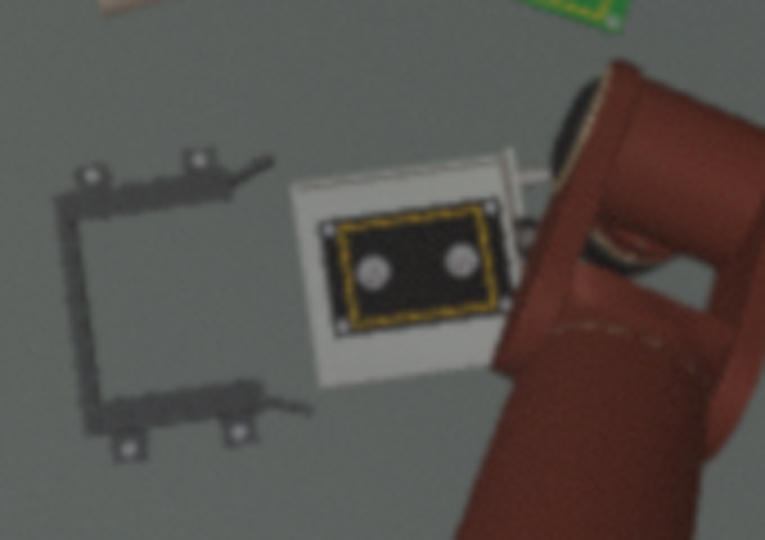

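View pics/wrist4.png

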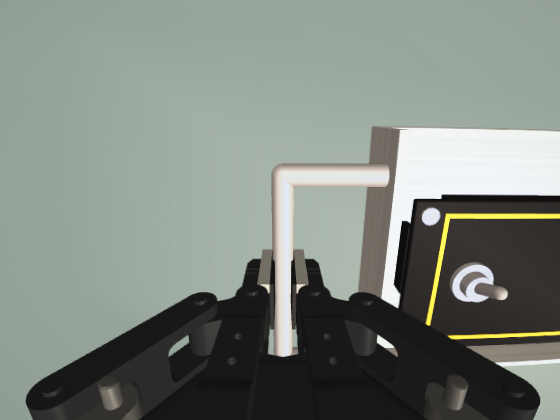

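```bash
python3 - <<'E'
from h import *
f=load('top4');c=lambda p:(np.array(p,float)+.5)/4.5-.5+[230,170]
xs=np.array([np.cos(np.radians(99.4)),np.sin(np.radians(99.4)),0]);ys=np.array([-xs[1],xs[0],0]);o=np.array([.5377,.0958,0])
for n,p,z in[('lead',[(292,186),(320,387)],.018),('lipA',[(85,219),(230,200)],.028),('lipB',[(105,402),(262,382)],.028),('barin',[(83,219),(105,402)],.028),('guide tips',[(272,158),(311,409)],.028)]:
    X=onz(f,c(p),z)-o;print(n,(X@xs).round(4),(X@ys).round(4))
E
```

```text
lead [-0.0738 -0.0726] [-0.0682  0.0701]
lipA [ 0.0689 -0.0303] [-0.0638 -0.0629]
lipB [ 0.0711 -0.0344] [0.0607 0.062 ]
barin [0.0703 0.0711] [-0.064   0.0607]
guide tips [-0.0627 -0.0641] [-0.0876  0.0843]
```

Request:
move_arm:
  rows:
    - {"tx": -0.001, "ty": 0.012, "tz": 0, "ax": -0.4, "ay": 0.2, "az": -0.1, "jaw": 255}
    - {"tx": 0, "ty": 0.013, "tz": 0, "ax": -0.4, "ay": 0.2, "az": -0.1, "jaw": 255}
    - {"tx": 0, "ty": 0.013, "tz": 0, "ax": -0.2, "ay": 0.1, "az": -0.1, "jaw": 255}
    - {"tx": 0, "ty": 0.013, "tz": 0, "ax": 0, "ay": 0, "az": 0, "jaw": 255}
    - {"tx": 0, "ty": 0.013, "tz": 0, "ax": 0, "ay": 0, "az": 0, "jaw": 255}

```text
time: 5.4
tool_pos: [0.5742, -0.1063, 0.0163]
tool_rot: [0.001, -0.081, 0.997, -0.002]
contact_force: [0.3, -2.2, -2.3]
gripper_width: 0.09
```

```bash
python3 - <<'E'
from h import *
p,R,s=cur(); a=np.radians(99.4);R1=nearest(R,Rzy([0,0,-1],[np.cos(a),np.sin(a),0]))
print(p,s['contact_force'],s['ft_torque'])
plan(p,R,np.array([.5573,-.0226,.0150]),R1,step=.3)
E
```

```text
[ 0.57421614 -0.10634534  0.01628804] [ 0.31704265 -2.24833598 -2.28915346] [-0.36022792 -0.08409584 -0.08726115]
n 1 dist 0.08544645116871312 rot [-0.3  0.1 -0.1]
{'tx': 0.0031, 'ty': 0.0854, 'tz': 0.0009, 'ax': -0.3, 'ay': 0.1, 'az': -0.1}
```

Request:
move_arm:
  rows:
    - {"tx": 0.001, "ty": 0.012, "tz": 0, "ax": 0, "ay": 0, "az": 0, "jaw": 255}
    - {"tx": 0.001, "ty": 0.012, "tz": 0, "ax": 0, "ay": 0, "az": 0, "jaw": 255}
    - {"tx": 0, "ty": 0.012, "tz": 0, "ax": 0, "ay": 0, "az": 0, "jaw": 255}
    - {"tx": 0, "ty": 0.012, "tz": 0, "ax": 0, "ay": 0, "az": 0, "jaw": 255}

```text
time: 5.8
tool_pos: [0.5635, -0.0543, 0.0163]
tool_rot: [0.001, -0.082, 0.997, -0.003]
contact_force: [0.7, -2.2, -2.2]
gripper_width: 0.087
```

```bash
python3 - <<'E'
from h import *
p,R,s=cur(); a=np.radians(99.4);R1=nearest(R,Rzy([0,0,-1],[np.cos(a),np.sin(a),0]))
print(p,s['contact_force'],s['ft_torque'])
plan(p,R,np.array([.5573,-.0226,.0150]),R1,step=.3)
f=grab('top','top5')
cv2.imwrite('pics/c7.png',cv2.resize(f['color'][170:290,230:400,::-1],None,fx=4.5,fy=4.5,interpolation=cv2.INTER_CUBIC))
E
```

```text
[ 0.56352364 -0.05431875  0.01633159] [ 0.74560347 -2.21023172 -2.19643389] [-0.41282961 -0.15362235 -0.07264762]
n 1 dist 0.032350984030083595 rot [-0.3  0.1  0. ]
{'tx': 0.001, 'ty': 0.0323, 'tz': 0.0012, 'ax': -0.3, 'ay': 0.1, 'az': 0.0}
```

View pics/c7.png

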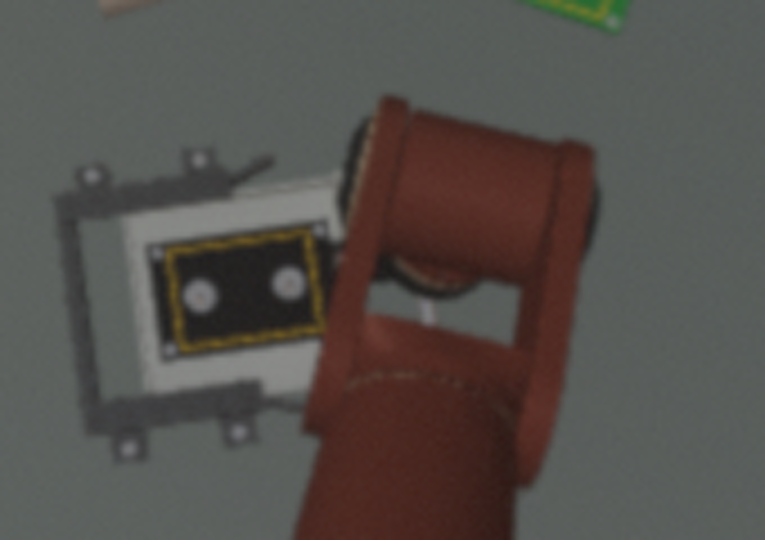

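The tray is entering cleanly under both lips with low force.

Request:
move_arm:
  rows:
    - {"tx": 0, "ty": 0.012, "tz": 0, "ax": 0, "ay": 0, "az": 0, "jaw": 255}
    - {"tx": 0, "ty": 0.01, "tz": 0, "ax": 0, "ay": 0, "az": 0, "jaw": 255}
    - {"tx": 0, "ty": 0.005, "tz": 0, "ax": 0, "ay": 0, "az": 0, "jaw": 255}
    - {"tx": 0, "ty": 0.003, "tz": 0, "ax": 0, "ay": 0, "az": 0, "jaw": 255}

```text
time: 6.25
tool_pos: [0.5591, -0.0217, 0.0167]
tool_rot: [0.003, -0.083, 0.997, -0.004]
contact_force: [5.2, -11.8, -0.8]
gripper_width: 0.089
```

Request:
move_arm:
  rows:
    - {"tx": 0, "ty": 0.003, "tz": 0, "ax": 0, "ay": 0, "az": 0, "jaw": 255}
    - {"tx": 0, "ty": 0.002, "tz": 0, "ax": 0, "ay": 0, "az": 0, "jaw": 255}

```text
time: 6.45
tool_pos: [0.5595, -0.0217, 0.0181]
tool_rot: [0.003, -0.085, 0.996, -0.01]
contact_force: [-0.2, -7.3, -1.8]
gripper_width: 0.088
```

```bash
python3 - <<'E'
from h import *
p,R,s=cur(); a=np.radians(99.4);R1=nearest(R,Rzy([0,0,-1],[np.cos(a),np.sin(a),0]))
print(p,s['contact_force'],s['ft_torque'])
plan(p,R,np.array([.5573,-.0226,.0150]),R1,step=.3)
E
```

```text
[ 0.55954799 -0.02166837  0.01808789] [-0.18773564 -7.32034434 -1.8171871 ] [-1.18107356  0.08644209 -0.04308145]
n 1 dist 0.003931471795694988 rot [-1.2  0.3  0.3]
{'tx': 0.0024, 'ty': -0.0005, 'tz': 0.0031, 'ax': -1.2, 'ay': 0.3, 'az': 0.3}
```

Request:
move_arm:
  rows:
    - {"tx": 0.001, "ty": 0.004, "tz": 0.001, "ax": -1, "ay": 0, "az": 0, "jaw": 255}
    - {"tx": 0, "ty": 0.003, "tz": 0, "ax": 0, "ay": 0, "az": 0, "jaw": 255}

```text
time: 6.65
tool_pos: [0.5596, -0.0215, 0.0187]
tool_rot: [0.004, -0.085, 0.996, -0.008]
contact_force: [0.3, -10.5, -1.5]
gripper_width: 0.089
```

```bash
python3 - <<'E'
from h import *
p,R,s=cur(); 
print(p,s['contact_force'],s['ft_torque'])
f=grab('top','top6')
cv2.imwrite('pics/c8.png',cv2.resize(f['color'][170:290,230:400,::-1],None,fx=4.5,fy=4.5,interpolation=cv2.INTER_CUBIC))
E
```

```text
[ 0.55960367 -0.02152938  0.01872386] [  0.25973741 -10.48580645  -1.50609854] [-1.61293108  0.05814279 -0.00872015]
```

View pics/c8.png

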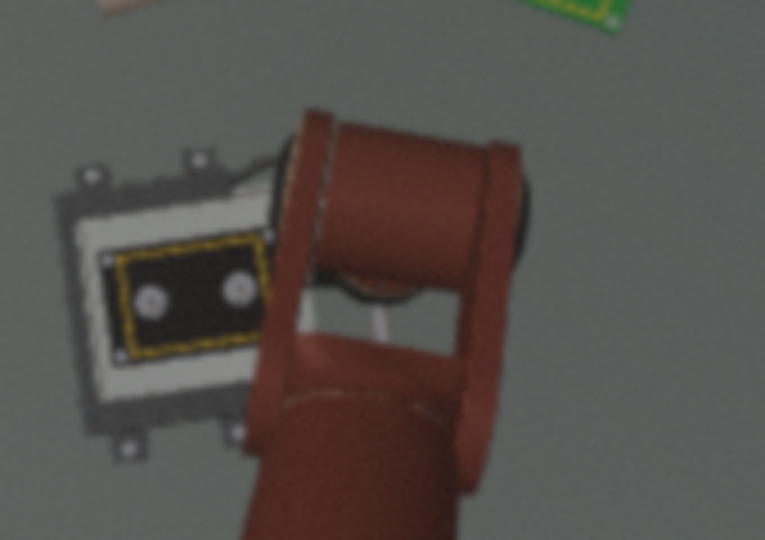

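The tray is flush against the stop bar, with no bench showing. Releasing the handle and lifting.

Request:
move_arm:
  rows:
    - {"tx": 0, "ty": 0, "tz": 0, "ax": 0, "ay": 0, "az": 0, "jaw": 135}
    - {"tx": 0, "ty": 0, "tz": 0, "ax": 0, "ay": 0, "az": 0, "jaw": 135}
    - {"tx": 0, "ty": 0, "tz": 0, "ax": 0, "ay": 0, "az": 0, "jaw": 135}
    - {"tx": 0, "ty": 0, "tz": 0, "ax": 0, "ay": 0, "az": 0, "jaw": 135}
    - {"tx": 0, "ty": 0, "tz": -0.02, "ax": 0, "ay": 0, "az": 0, "jaw": 135}
    - {"tx": 0, "ty": 0, "tz": -0.04, "ax": 0, "ay": 0, "az": 0, "jaw": 135}
    - {"tx": 0, "ty": 0, "tz": -0.045, "ax": 0, "ay": 0, "az": 0, "jaw": 135}
    - {"tx": 0, "ty": 0, "tz": -0.045, "ax": 0, "ay": 0, "az": 0, "jaw": 100}
    - {"tx": 0, "ty": 0, "tz": -0.045, "ax": 0, "ay": 0, "az": 0, "jaw": 60}
    - {"tx": 0, "ty": 0, "tz": 0, "ax": 0, "ay": 0, "az": 0, "jaw": 0}

```text
time: 7.7
tool_pos: [0.5557, -0.0155, 0.2192]
tool_rot: [0.001, -0.086, 0.996, -0.005]
contact_force: [0.4, 0.1, 0.6]
gripper_width: 0.907
```

```bash
python3 - <<'E'
from h import *
p,R,s=cur(); 
print(p,s['contact_force'],R.as_matrix().round(3))
f=grab('top','top7');f=grab('wrist','wrist7');f=grab('side','side7')
E
```

```text
[ 0.55571066 -0.01554547  0.21916562] [0.42353147 0.11080725 0.59678013] [[-0.985 -0.171  0.003]
 [-0.171  0.985 -0.01 ]
 [-0.001 -0.01  -1.   ]]
```

View pics/wrist7.png

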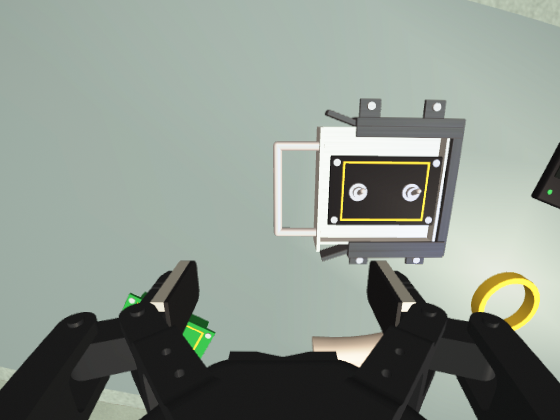

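View pics/side7.png

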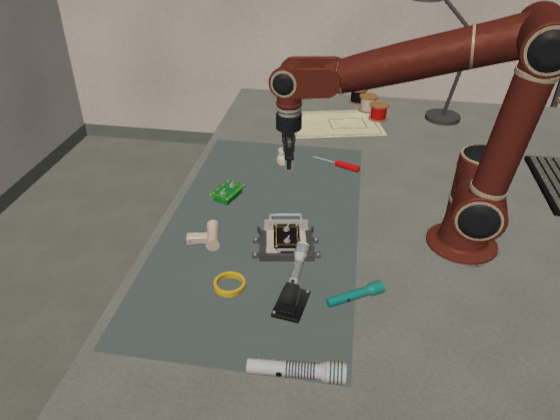

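```bash
python3 - <<'E'
import cv2
a=cv2.imread('pics/wrist7.png')
cv2.imwrite('pics/c9.png',cv2.resize(a[85:275,265:475],None,fx=3.5,fy=3.1,interpolation=cv2.INTER_CUBIC))
E
```

```text
(no output)
```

View pics/c9.png

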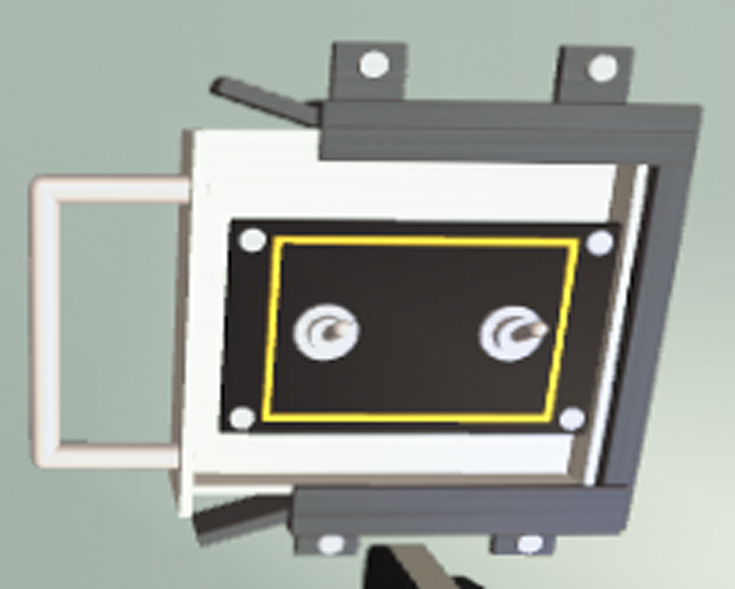

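```bash
python3 - <<'E'
from h import *
f=load('wrist7');c=lambda p:(np.array(p,float)+.5)/[3.5,3.1]-.5+[265,85]
xs=np.array([np.cos(np.radians(99.4)),np.sin(np.radians(99.4)),0]);ys=np.array([-xs[1],xs[0],0]);o=np.array([.5377,.0958,0])
for n,p,z in[('lead',[(648,165),(597,484)],.018),('barin',[(659,167),(606,485)],.028),('lipA',[(320,158),(640,164)],.028),('lipB',[(293,487),(600,487)],.028),('handle',[(47,190),(47,458)],.028),('toggles',[(326,332),(510,332)],.033)]:
    X=onz(f,c(p),z);Y=X-o;print(n,(Y@xs).round(4),(Y@ys).round(4),X.mean(0).round(4))
X=onz(f,c([(231,219),(618,224),(592,434),(220,431)]),.033);print('face',X.mean(0),((X-o)@xs).mean(),((X-o)@ys).mean())
E
```

```text
lead [0.075  0.0771] [ 0.0599 -0.0657] [0.5281 0.1713 0.018 ]
barin [0.0732 0.0749] [ 0.0597 -0.0619] [0.5267 0.169  0.028 ]
lipA [-0.0347  0.0669] [0.0608 0.0606] [0.4752 0.1018 0.028 ]
lipB [-0.0345  0.0729] [-0.0634 -0.0628] [0.5968 0.125  0.028 ]
handle [-0.1192 -0.1189] [ 0.0488 -0.0521] [ 0.5588 -0.0214  0.028 ]
toggles [-0.0294  0.0305] [-0.0005  0.0002] [0.5378 0.0964 0.033 ]
face [0.53723423 0.09585126 0.033     ] 0.00012664368066810615 0.0004511419931718594
```

Tray home: leading edge at stand x≈75 mm, handle at −119 mm, and the panel face measures (0.538, 0.096). Now measuring the torch.

```bash
python3 - <<'E'
import cv2,numpy as np
a=cv2.imread('pics/top7.png')[225:275,160:220];b=cv2.imread('pics/side7.png')[235:325,265:325]
a=cv2.resize(a,None,fx=8,fy=8,interpolation=cv2.INTER_CUBIC);b=cv2.resize(b,None,fx=6.4,fy=6.4,interpolation=cv2.INTER_CUBIC)
c=np.zeros((580,800,3),np.uint8);c[:400,:400]=a[:, :400];cv2.imwrite('pics/d1.png',a);cv2.imwrite('pics/d2.png',b)
E
```

```text
(no output)
```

View pics/d1.png

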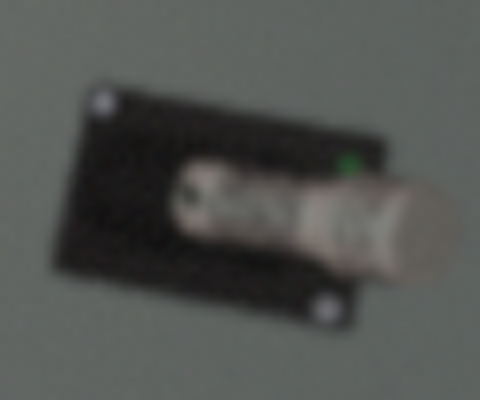

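View pics/d2.png

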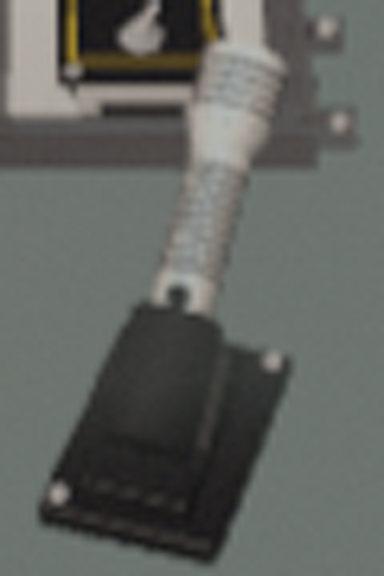

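```bash
python3 - <<'E'
from h import *
t=load('top7');s=load('side7')
ct=lambda p:(np.array(p,float)+.5)/8-.5+[160,225]; cs=lambda p:(np.array(p,float)+.5)/6.4-.5+[265,235]
L,e=tri(t,ct((425,234)),s,cs((243,63)));M,e2=tri(t,ct((208,198)),s,cs((187,296)))
print(L,e,M,e2);d=L-M;print(np.linalg.norm(d),d/np.linalg.norm(d),np.degrees(np.arcsin(d[2]/np.linalg.norm(d))),np.degrees(np.arctan2(d[1],d[0])))
D=onz(t,ct([(100,80),(390,140),(355,330),(52,270)]),.012);print(D,D.mean(0))
v=D[1]-D[0]+D[2]-D[3];print(np.degrees(np.arctan2(v[1],v[0])))
w=onz(t,ct([(102,102),(325,308)]),.013);print(w)
E
```

```text
[0.47237036 0.25921756 0.12714686] 0.00013100664463168427 [0.4846311  0.34999047 0.0743977 ] 0.003222899461701145
0.10570014451441438 [-0.11599551 -0.85877754  0.49904526] 29.936854903028298 -97.69241476589053
[[0.53511794 0.41245983 0.012     ]
 [0.51491907 0.29716956 0.012     ]
 [0.44193559 0.30670343 0.012     ]
 [0.46110732 0.42616342 0.012     ]] [0.48826998 0.36062406 0.012     ]
-99.52062757180987
[[0.5264671  0.41074507 0.013     ]
 [0.44989315 0.31852633 0.013     ]]
```

```bash
cat > fk.py <<'E'
import numpy as np
from scipy.optimize import least_squares
from scipy.spatial.transform import Rotation as Ro
# params: h,a1,L2,e,L4,d6
def fk(q,P,sg=(1,1,1)):
    h,a1,L2,e,L4,d6=P
    R1=Ro.from_euler('z',q[0]);R2=R1*Ro.from_euler('y',q[1]);R3=R2*Ro.from_euler('y',q[2])
    R4=R3*Ro.from_euler('z',sg[0]*q[3]);R5=R4*Ro.from_euler('y',q[4]);R6=R5*Ro.from_euler('z',sg[1]*q[5])
    p=np.array([0,0,h])+R1.apply([a1,0,0])+R2.apply([0,0,L2])+R3.apply([e,0,L4])+R5.apply([0,0,d6])
    return p,R6
def load():
    L=[eval(l) for l in open('log.txt')]
    return [(np.array(a),np.array(b),Ro.from_quat([c[1],c[2],c[3],c[0]])) for a,b,c in L]
E
python3 - <<'E'
from fk import *
D=load()
def res(P): return np.concatenate([fk(q,P)[0]-p for q,p,R in D]+[0.01*(np.array(P)-x0)])
x0=np.array([.4,.0,.45,0,.45,.25])
s=least_squares(res,x0);print(s.x.round(4));print(np.abs(res(s.x)[:-6]).max())
for q,p,R in D[::4]:
    _,Rm=fk(q,s.x);print((R.inv()*Rm).as_rotvec(degrees=True).round(1),q.round(3))
E
```

```text
[-4.2519  0.0186  0.4004 -0.0377  0.572  -4.0995]
0.082753564185441
[  0.   0. -90.] [ 1.148  0.053  1.614  0.     1.476 -0.119]
[ -0.   0. -90.] [-0.166 -0.233  1.889 -0.003  1.487 -1.921]
[ -0.   0. -90.] [-4.700e-01  3.500e-01  1.657e+00 -2.000e-03  1.128e+00 -2.388e+00]
[  0.   0. -90.] [-0.226  0.145  1.901 -0.004  1.091 -1.959]
```

```bash
python3 - <<'E'
from fk import *
D=load()
for q,p,R in D: print(q.round(3),Ro.from_euler('z',-q[0]).apply(p).round(4))
E
```

```text
[ 1.148  0.053  1.614  0.     1.476 -0.119] [0.6201 0.0742 0.2303]
[ 1.148  0.053  1.614  0.     1.476 -0.119] [0.6201 0.0742 0.2303]
[ 0.083 -0.358  1.988 -0.004  1.514 -1.588] [0.4532 0.0731 0.2267]
[-0.171 -0.23   1.886 -0.005  1.486 -1.923] [0.5021 0.0728 0.2263]
[-0.166 -0.233  1.889 -0.003  1.487 -1.921] [0.5007 0.0732 0.226 ]
[-4.580e-01  2.480e-01  1.614e+00  2.000e-03  1.280e+00 -2.397e+00] [0.6611 0.0748 0.105 ]
[-0.462  0.339  1.668  0.004  1.129 -2.393] [0.6561 0.0753 0.0167]
[-4.700e-01  3.500e-01  1.657e+00 -2.000e-03  1.128e+00 -2.388e+00] [0.6606 0.0738 0.0149]
[-4.700e-01  3.500e-01  1.657e+00 -2.000e-03  1.128e+00 -2.388e+00] [0.6607 0.0738 0.0149]
[-4.700e-01  3.500e-01  1.657e+00 -2.000e-03  1.128e+00 -2.388e+00] [0.6606 0.0738 0.0148]
[-0.402  0.223  1.812 -0.013  1.09  -2.125] [0.6017 0.071  0.0158]
[-0.309  0.184  1.857 -0.004  1.097 -2.041] [0.5794 0.0732 0.0163]
[-0.226  0.145  1.901 -0.004  1.091 -1.959] [0.5614 0.0731 0.0163]
[-0.163  0.126  1.919 -0.02   1.085 -1.894] [0.5557 0.0693 0.0181]
[-0.164  0.124  1.92  -0.015  1.085 -1.899] [0.5556 0.0704 0.0187]
[-0.157 -0.106  1.789 -0.009  1.454 -1.899] [0.5513 0.0716 0.2192]
```

Lateral offset of 74 mm; refit with it included.

```bash
cat > fk.py <<'E'
import numpy as np
from scipy.optimize import least_squares
from scipy.spatial.transform import Rotation as Ro
# params: h,a1,L2,e,L4,d6,lat ; tool R has +90 about z
def fk(q,P):
    h,a1,L2,e,L4,d6,lat=P
    R1=Ro.from_euler('z',q[0]);R2=R1*Ro.from_euler('y',q[1]);R3=R2*Ro.from_euler('y',q[2])
    R5=R3*Ro.from_euler('z',q[3])*Ro.from_euler('y',q[4]);R6=R5*Ro.from_euler('z',q[5]+np.pi/2)
    p=np.array([0,0,h])+R1.apply([a1,lat,0])+R2.apply([0,0,L2])+R3.apply([e,0,L4])+R5.apply([0,0,d6])
    return p,R6
def load():
    L=[eval(l) for l in open('log.txt')]
    return [(np.array(a),np.array(b),Ro.from_quat([c[1],c[2],c[3],c[0]])) for a,b,c in L]
def fit():
    D=load();x0=np.array([.4,.0,.45,0,.45,.25,.07])
    res=lambda P:np.concatenate([fk(q,P)[0]-p for q,p,R in D]+[0.003*(P-x0)])
    s=least_squares(res,x0);r=res(s.x)[:-7];return s.x,np.abs(r).max()
E
python3 -c "
from fk import *
P,e=fit();print(P.round(4),e)"
```

```text
[ 0.2398 -0.      0.4264  0.0958  0.6099  0.2812  0.0742] 2.2844030497411183e-05
```

```bash
cat > geo.py <<'E'
import numpy as np
from fk import *
lo=np.array([-3.01,-1.01,.06,-1.02,.09,-3.14]);hi=np.array([3.01,2.22,2.58,4.17,2.62,3.14])
def ik(p,R,P,q0s):
    best=None
    for q0 in q0s:
        f=lambda q:np.concatenate([(fk(q,P)[0]-p),.3*(fk(q,P)[1].inv()*R).as_rotvec()])
        s=least_squares(f,np.clip(q0,lo+.02,hi-.02),bounds=(lo,hi))
        if s.cost<1e-8 and (best is None or np.linalg.norm(s.x-q0s[0])<np.linalg.norm(best-q0s[0])): best=s.x
    return best
def frame(az,el,tilt=0,flip=0):
    """torch axis at az,el; tool z perpendicular in vertical plane (angle el-90+tilt)"""
    a,b=np.radians(az),np.radians(el-90+tilt);h=np.array([np.cos(a),np.sin(a),0]);z=h*np.cos(b)+np.array([0,0,np.sin(b)])
    y=np.array([-np.sin(a),np.cos(a),0])*(-1 if flip else 1); return Ro.from_matrix(np.c_[np.cross(y,z),y,z])
def ax(az,el): a,e=np.radians([az,el]);return np.array([np.cos(a)*np.cos(e),np.sin(a)*np.cos(e),np.sin(e)])
E
python3 - <<'E'
from geo import *
P,e=fit();D=load();qc=D[-1][0]
L=np.array([.4724,.2592,.127]);d=ax(-99.5,34.5);G=L-.077*d
rng=np.random.default_rng(0)
seeds=[qc]+[lo+(hi-lo)*rng.random(6) for _ in range(25)]
F=np.array([.538,.096,.033])
for tilt in(0,-10,15):
  for fl in(0,1):
    R=frame(-99.5,34.5,tilt,fl);z=R.as_matrix()[:,2]
    q=ik(G+.016*z,R,P,seeds); print('grasp',tilt,fl,None if q is None else q.round(2))
    for az in(-100,-140,180,140,90):
        Rf=frame(az,-45,tilt,fl);df=ax(az,-45);zf=Rf.as_matrix()[:,2]
        q=ik(F-(.15+.077)*df+.016*zf,Rf,P,seeds);print('  final',az,None if q is None else q.round(2))
E
```

```text
grasp 0 0 [ 0.64  0.4   1.58 -0.4   1.62  0.88]
  final -100 [-0.01 -0.04  1.93  0.83  1.23 -0.12]
  final -140 [ 0.01 -0.07  1.96  0.73  0.74  0.45]
  final 180 [ 0.04 -0.08  1.97 -0.07  0.46  1.66]
  final 140 [ 0.08 -0.06  1.95 -0.77  0.79  2.77]
  final 90 [ 0.09 -0.    1.9  -0.8   1.4  -2.85]
grasp 0 1 [ 0.64  0.4   1.58 -0.4   1.62 -2.26]
  final -100 [-0.01 -0.04  1.93  0.83  1.23  3.02]
  final -140 [ 0.01 -0.07  1.96  0.73  0.74 -2.69]
  final 180 [ 0.04 -0.08  1.97 -0.07  0.46 -1.48]
  final 140 [ 0.08 -0.06  1.95 -0.77  0.79 -0.37]
  final 90 [ 0.09 -0.    1.9  -0.8   1.4   0.29]
grasp -10 0 [ 0.6   0.31  1.65 -0.31  1.49  0.84]
  final -100 [-0.06 -0.01  1.97  1.02  1.26 -0.27]
  final -140 [-0.03 -0.08  2.04  1.07  0.67  0.14]
  final 180 [ 0.05 -0.1   2.06 -0.16  0.23  1.76]
  final 140 None
  final 90 [ 0.14  0.06  1.9  -0.95  1.46 -2.74]
grasp -10 1 [ 0.6   0.31  1.65 -0.31  1.49 -2.31]
  final -100 [-0.06 -0.01  1.97  1.02  1.26  2.87]
  final -140 [-0.03 -0.08  2.04  1.07  0.67 -3.  ]
  final 180 [ 0.05 -0.1   2.06 -0.16  0.23 -1.39]
  final 140 None
  final 90 [ 0.14  0.06  1.9  -0.95  1.46  0.4 ]
grasp 15 0 [ 0.69  0.54  1.47 -0.54  1.81  0.91]
  final -100 [ 0.09 -0.04  1.86  0.54  1.22  0.1 ]
  final -140 [ 0.07 -0.    1.82  0.38  0.92  0.77]
  final 180 [ 0.04  0.    1.82 -0.03  0.8   1.62]
  final 140 [ 0.01 -0.02  1.84 -0.41  0.95  2.45]
  final 90 [-0.01 -0.07  1.89 -0.54  1.35 -3.03]
grasp 15 1 [ 0.69  0.54  1.47 -0.54  1.81 -2.23]
  final -100 [ 0.09 -0.04  1.86  0.54  1.22 -3.04]
  final -140 [ 0.07 -0.    1.82  0.38  0.92 -2.37]
  final 180 [ 0.04  0.    1.82 -0.03  0.8  -1.52]
  final 140 [ 0.01 -0.02  1.84 -0.41  0.95 -0.69]
  final 90 [-0.01 -0.07  1.89 -0.54  1.35  0.12]
```

```bash
python3 - <<'E'
from h import *
from geo import frame,ax
p,R,s=cur();R1=frame(-99.5,34.5,0,1);z=R1.as_matrix()[:,2]
G=np.array([.4724,.2592,.127])-.077*ax(-99.5,34.5);print(G,z)
w=G-.17*z;print(w)
plan(p,R,w,R1)
E
```

```text
[0.48287354 0.32178743 0.08338672] [-0.09348399 -0.55863832 -0.82412619]
[0.49876582 0.41675595 0.22348817]
n 10 dist 0.43526931734362284 rot [ 21.4  29.1 -68.3]
{'tx': -0.0022, 'ty': 0.0434, 'tz': -0.0016, 'ax': 2.1, 'ay': 2.9, 'az': -6.8}
{'tx': -0.0072, 'ty': 0.0428, 'tz': -0.0035, 'ax': 2.1, 'ay': 2.9, 'az': -6.8}
{'tx': -0.012, 'ty': 0.0415, 'tz': -0.0055, 'ax': 2.1, 'ay': 2.9, 'az': -6.8}
{'tx': -0.0165, 'ty': 0.0395, 'tz': -0.0078, 'ax': 2.1, 'ay': 2.9, 'az': -6.8}
{'tx': -0.0206, 'ty': 0.037, 'tz': -0.0101, 'ax': 2.1, 'ay': 2.9, 'az': -6.8}
{'tx': -0.0242, 'ty': 0.0339, 'tz': -0.0126, 'ax': 2.1, 'ay': 2.9, 'az': -6.8}
{'tx': -0.0274, 'ty': 0.0303, 'tz': -0.0151, 'ax': 2.1, 'ay': 2.9, 'az': -6.8}
{'tx': -0.0299, 'ty': 0.0263, 'tz': -0.0176, 'ax': 2.1, 'ay': 2.9, 'az': -6.8}
{'tx': -0.0318, 'ty': 0.0219, 'tz': -0.0201, 'ax': 2.1, 'ay': 2.9, 'az': -6.8}
{'tx': -0.0331, 'ty': 0.0172, 'tz': -0.0225, 'ax': 2.1, 'ay': 2.9, 'az': -6.8}
```

Request:
move_arm:
  rows:
    - {"tx": -0.002, "ty": 0.03, "tz": -0.03, "ax": 2.1, "ay": 2.9, "az": -6.8, "jaw": 0}
    - {"tx": -0.007, "ty": 0.04, "tz": -0.025, "ax": 2.1, "ay": 2.9, "az": -6.8, "jaw": 0}
    - {"tx": -0.012, "ty": 0.042, "tz": -0.006, "ax": 2.1, "ay": 2.9, "az": -6.8, "jaw": 0}
    - {"tx": -0.017, "ty": 0.04, "tz": -0.008, "ax": 2.1, "ay": 2.9, "az": -6.8, "jaw": 0}
    - {"tx": -0.021, "ty": 0.037, "tz": -0.01, "ax": 2.1, "ay": 2.9, "az": -6.8, "jaw": 0}
    - {"tx": -0.024, "ty": 0.034, "tz": -0.013, "ax": 2.1, "ay": 2.9, "az": -6.8, "jaw": 0}
    - {"tx": -0.027, "ty": 0.03, "tz": -0.015, "ax": 2.1, "ay": 2.9, "az": -6.8, "jaw": 0}
    - {"tx": -0.03, "ty": 0.026, "tz": -0.018, "ax": 2.1, "ay": 2.9, "az": -6.8, "jaw": 0}
    - {"tx": -0.032, "ty": 0.022, "tz": -0.02, "ax": 2.1, "ay": 2.9, "az": -6.8, "jaw": 0}

```text
time: 8.75
tool_pos: [0.4962, 0.3654, 0.2509]
tool_rot: [-0.23, -0.584, 0.759, -0.172]
contact_force: [1.5, -0.6, 0.3]
gripper_width: 0.999
```

```bash
cat > g.py <<'E'
from h import *
from geo import frame,ax
import sys
p,R,s=cur();print(p,s['contact_force'].round(1),s['joint_pos'].round(2),s['time'],s['gripper_width'])
E
python3 - <<'E'
from g import *
R1=frame(-99.5,34.5,0,1);z=R1.as_matrix()[:,2]
G=np.array([.4724,.2592,.127])-.077*ax(-99.5,34.5)
plan(p,R,G-.12*z,R1)
from fk import fit;print(fit())
E
```

```text
[0.49617049 0.36535314 0.25086798] [ 1.5 -0.6  0.3] [ 0.66  0.34  1.33 -0.36  1.94 -2.27] 8.75 0.9990308384005673
n 2 dist 0.07252076018010543 rot [ 3.5  1.1 -4.3]
{'tx': -0.0281, 'ty': 0.0038, 'tz': 0.0226, 'ax': 1.7, 'ay': 0.6, 'az': -2.2}
{'tx': -0.0285, 'ty': 0.0034, 'tz': 0.0222, 'ax': 1.7, 'ay': 0.6, 'az': -2.2}
(array([2.38005169e-01, 2.38466252e-06, 4.26399404e-01, 9.57011860e-02,
       6.09897978e-01, 2.79503988e-01, 7.42000879e-02]), np.float64(2.0081643671843175e-06))
```

Request:
move_arm:
  rows:
    - {"tx": -0.028, "ty": 0.004, "tz": 0.01, "ax": 1.8, "ay": 0.6, "az": -2.2, "jaw": 0}
    - {"tx": -0.029, "ty": 0.004, "tz": 0.025, "ax": 1.8, "ay": 0.6, "az": -2.2, "jaw": 0}
    - {"tx": 0, "ty": 0, "tz": 0, "ax": 0, "ay": 0, "az": 0, "jaw": 0}

```text
time: 9.05
tool_pos: [0.4888, 0.4008, 0.1784]
tool_rot: [-0.232, -0.624, 0.721, -0.194]
contact_force: [-0.6, -1.3, -1.3]
gripper_width: 1.004
```

```bash
python3 - <<'E'
from g import *
R1=frame(-99.5,34.5,0,1);z=R1.as_matrix()[:,2]
G=np.array([.4724,.2592,.127])-.077*ax(-99.5,34.5)
plan(p,R,G-.10*z,R1); grab('wrist','wrist8')
E
```

```text
[0.48880686 0.40080628 0.17838314] [-0.6 -1.3 -1.3] [ 0.73  0.43  1.34 -0.39  1.85 -2.28] 9.05 1.0041538509528334
n 1 dist 0.026573856670353852 rot [-0.1 -0.7  1.2]
{'tx': 0.0111, 'ty': -0.0069, 'tz': 0.0231, 'ax': -0.1, 'ay': -0.7, 'az': 1.2}
```

View pics/wrist8.png

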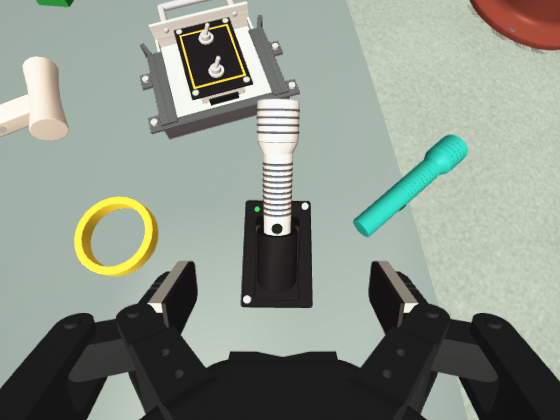

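The wrist view shows the torch centred between the open fingers: barrel from (277,230) to (278,150), head at (278,105), dock at (277,255). The tray and panel are at home behind it.

```bash
python3 - <<'E'
from h import *
from geo import ax
f=load('wrist8');d=ax(-99.5,34.5);L=np.array([.4724,.2592,.127])
for k in(0,.022,.044,.115):print(k,proj(f,L-k*d).round(1))
# lens with side view
s=load('side7');cs=lambda p:(np.array(p,float)+.5)/6.4-.5+[265,235]
a=f['color'];cv2.imwrite('pics/d3.png',cv2.resize(a[85:315,225:335,::-1],None,fx=2.6*1,fy=2.6,interpolation=cv2.INTER_CUBIC))
E
```

```text
0 [[276.  104.1]]
0.022 [[275.6 130.5]]
0.044 [[275.2 156. ]]
0.115 [[274.1 231.1]]
```

View pics/d3.png

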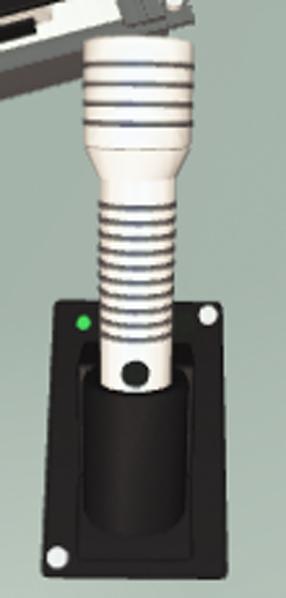

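```bash
python3 - <<'E'
from g import *
R1=frame(-99.2,34.5,0,1);z=R1.as_matrix()[:,2]
G=np.array([.4724,.2592,.127])-.077*ax(-99.5,34.5)+np.array([-.002,0,0])
plan(p,R,G-.05*z,R1);plan(G-.05*z,R1,G+.016*z,R1)
E
```

```text
[0.49025654 0.40053057 0.18161646] [ 0.8 -0.5  0.3] [ 0.73  0.43  1.34 -0.39  1.85 -2.28] 9.1 1.0034712639146472
n 2 dist 0.07651520335198138 rot [-0.  -0.5  0.8]
{'tx': 0.0045, 'ty': -0.0016, 'tz': 0.038, 'ax': -0.0, 'ay': -0.3, 'az': 0.4}
{'tx': 0.0047, 'ty': -0.0016, 'tz': 0.0379, 'ax': -0.0, 'ay': -0.3, 'az': 0.4}
n 2 dist 0.066 rot [0. 0. 0.]
{'tx': -0.0, 'ty': 0.0, 'tz': 0.033, 'ax': 0.0, 'ay': 0.0, 'az': 0.0}
{'tx': -0.0, 'ty': 0.0, 'tz': 0.033, 'ax': 0.0, 'ay': 0.0, 'az': 0.0}
```

Request:
move_arm:
  rows:
    - {"tx": 0.005, "ty": -0.002, "tz": 0.03, "ax": 0, "ay": -0.3, "az": 0.4, "jaw": 0}
    - {"tx": 0.004, "ty": -0.001, "tz": 0.03, "ax": 0, "ay": -0.3, "az": 0.4, "jaw": 0}
    - {"tx": 0, "ty": 0, "tz": 0.012, "ax": 0, "ay": 0, "az": 0, "jaw": 0}
    - {"tx": 0, "ty": 0, "tz": 0, "ax": 0, "ay": 0, "az": 0, "jaw": 0}

```text
time: 9.5
tool_pos: [0.4882, 0.3485, 0.1308]
tool_rot: [-0.224, -0.616, 0.73, -0.192]
contact_force: [0.1, -0.1, 0.5]
gripper_width: 0.999
```

```bash
python3 - <<'E'
from g import *
R1=frame(-99.2,34.5,0,1);z=R1.as_matrix()[:,2]
G=np.array([.4724,.2592,.127])-.077*ax(-99.5,34.5)+np.array([-.002,0,0])
plan(p,R,G+.016*z,R1,step=.2)
grab('wrist','wrist9')
E
```

```text
[0.48816531 0.34851093 0.13084629] [ 0.1 -0.1  0.5] [ 0.67  0.39  1.48 -0.39  1.73 -2.27] 9.5 0.9987141189032345
n 1 dist 0.0708984809488217 rot [ 0.   0.2 -0.5]
{'tx': -0.0039, 'ty': 0.003, 'tz': 0.0707, 'ax': 0.0, 'ay': 0.2, 'az': -0.5}
```

View pics/wrist9.png

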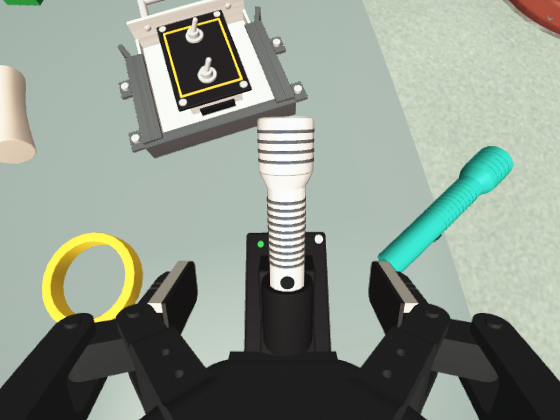

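Request:
move_arm:
  rows:
    - {"tx": -0.002, "ty": 0.003, "tz": 0.02, "ax": 0, "ay": 0.2, "az": -0.4, "jaw": 0}
    - {"tx": -0.002, "ty": 0, "tz": 0.025, "ax": 0, "ay": 0, "az": 0, "jaw": 0}
    - {"tx": 0, "ty": 0, "tz": 0.02, "ax": 0, "ay": 0, "az": 0, "jaw": 0}
    - {"tx": 0, "ty": 0, "tz": 0.006, "ax": 0, "ay": 0, "az": 0, "jaw": 40}

```text
time: 9.95
tool_pos: [0.4863, 0.3173, 0.0791]
tool_rot: [-0.217, -0.618, 0.731, -0.193]
contact_force: [0.2, -0.8, -0.7]
gripper_width: 0.86
```

```bash
python3 - <<'E'
from g import *
R1=frame(-99.2,34.5,0,1);z=R1.as_matrix()[:,2]
G=np.array([.4724,.2592,.127])-.077*ax(-99.5,34.5)+np.array([-.002,0,0])
plan(p,R,G+.016*z,R1,step=.2)
grab('wrist','wrist10')
E
```

```text
[0.48631578 0.31727385 0.07914775] [ 0.2 -0.8 -0.7] [ 0.64  0.39  1.57 -0.41  1.62 -2.26] 9.95 0.8604327888282033
n 1 dist 0.012131918938401117 rot [-0.6  0.7 -0.6]
{'tx': -0.0004, 'ty': 0.0062, 'tz': 0.0104, 'ax': -0.6, 'ay': 0.7, 'az': -0.6}
```

View pics/wrist10.png

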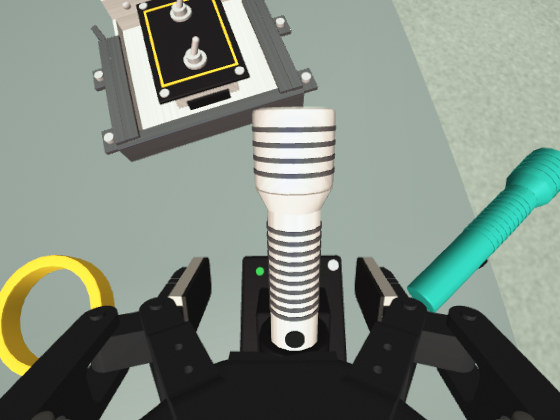

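Request:
move_arm:
  rows:
    - {"tx": 0, "ty": 0.005, "tz": 0.004, "ax": -0.4, "ay": 0.5, "az": -0.6, "jaw": 40}
    - {"tx": 0, "ty": 0.002, "tz": 0.006, "ax": 0, "ay": 0, "az": 0, "jaw": 80}
    - {"tx": 0, "ty": 0, "tz": 0.002, "ax": 0, "ay": 0, "az": 0, "jaw": 100}
    - {"tx": 0, "ty": 0, "tz": 0, "ax": 0, "ay": 0, "az": 0, "jaw": 120}

```text
time: 10.4
tool_pos: [0.4807, 0.3145, 0.0731]
tool_rot: [-0.22, -0.62, 0.728, -0.193]
contact_force: [0.5, -0.0, 0.2]
gripper_width: 0.532
```

```bash
python3 - <<'E'
from g import *
R1=frame(-99.2,34.5,0,1);z=R1.as_matrix()[:,2]
G=np.array([.4724,.2592,.127])-.077*ax(-99.5,34.5)+np.array([-.002,0,0])
plan(p,R,G+.016*z,R1,step=.2)
grab('wrist','wrist11')
E
```

```text
[0.48065985 0.31452425 0.07309899] [ 0.5 -0.   0.2] [ 0.64  0.39  1.59 -0.41  1.61 -2.26] 10.4 0.531804206194445
n 1 dist 0.003571762802341961 rot [-0.5  0.5 -0.1]
{'tx': -0.0001, 'ty': 0.001, 'tz': 0.0034, 'ax': -0.5, 'ay': 0.5, 'az': -0.1}
```

View pics/wrist11.png

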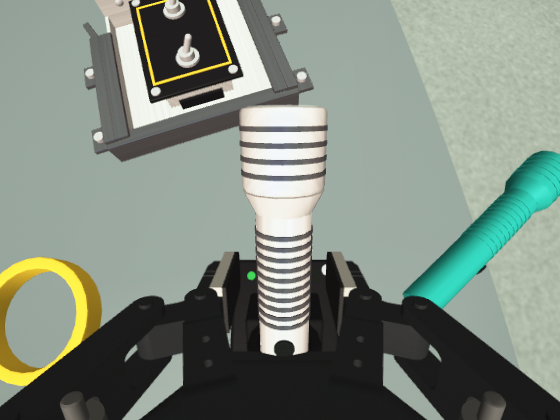

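Request:
move_arm:
  rows:
    - {"tx": 0, "ty": 0, "tz": 0.003, "ax": -0.3, "ay": 0.3, "az": 0, "jaw": 140}
    - {"tx": 0, "ty": 0, "tz": 0, "ax": 0, "ay": 0, "az": 0, "jaw": 255}
    - {"tx": 0, "ty": 0, "tz": 0, "ax": 0, "ay": 0, "az": 0, "jaw": 255}
    - {"tx": 0, "ty": 0, "tz": 0, "ax": 0, "ay": 0, "az": 0, "jaw": 255}
    - {"tx": 0, "ty": 0, "tz": 0, "ax": 0, "ay": 0, "az": 0, "jaw": 255}

```text
time: 10.95
tool_pos: [0.4802, 0.3134, 0.0714]
tool_rot: [-0.224, -0.619, 0.728, -0.192]
contact_force: [-1.2, -0.2, 1.1]
gripper_width: 0.285
```

```bash
python3 - <<'E'
from g import *
d=ax(-99.5,34.5);print(R.inv().apply(d),R.inv().apply(ax(-99.5,33)),s['ft_torque'])
E
```

```text
[0.48021902 0.31343824 0.07136512] [-1.2 -0.2  1.1] [ 0.64  0.39  1.59 -0.4   1.61 -2.26] 10.95 0.28472925580038555
[ 0.99998905  0.00279154 -0.00375724] [0.99974435 0.00292409 0.02242047] [ 0.18931559  0.0401175  -0.02573236]
```

Request:
move_arm:
  rows:
    - {"tx": 0.01, "ty": 0, "tz": 0, "ax": 0, "ay": 0, "az": 0, "jaw": 255}
    - {"tx": 0.012, "ty": 0, "tz": 0, "ax": 0, "ay": 0, "az": 0, "jaw": 255}

```text
time: 11.15
tool_pos: [0.4777, 0.2975, 0.0819]
tool_rot: [-0.221, -0.621, 0.728, -0.19]
contact_force: [0.6, 1.6, -2.6]
gripper_width: 0.283
```

```bash
python3 - <<'E'
from g import *
E
```

```text
[0.4776508  0.29752414 0.08187001] [ 0.6  1.6 -2.6] [ 0.62  0.35  1.62 -0.41  1.61 -2.28] 11.15 0.282944626821179
```

Request:
move_arm:
  rows:
    - {"tx": 0.014, "ty": 0, "tz": 0, "ax": 0, "ay": 0, "az": 0, "jaw": 255}
    - {"tx": 0.015, "ty": 0, "tz": 0, "ax": 0, "ay": 0, "az": 0, "jaw": 255}
    - {"tx": 0.015, "ty": 0, "tz": 0, "ax": 0, "ay": 0, "az": 0, "jaw": 255}
    - {"tx": 0.015, "ty": 0, "tz": 0, "ax": 0, "ay": 0, "az": 0, "jaw": 255}

```text
time: 11.55
tool_pos: [0.4689, 0.2447, 0.1161]
tool_rot: [-0.222, -0.62, 0.728, -0.191]
contact_force: [0.6, -0.4, -2.2]
gripper_width: 0.285
```

```bash
python3 - <<'E'
from g import *
for n in('side','top'):grab(n,n+'12')
a=cv2.imread('pics/side12.png');cv2.imwrite('pics/d4.png',cv2.resize(a[180:330,230:390],None,fx=4,fy=4,interpolation=cv2.INTER_CUBIC))
E
```

```text
[0.46887469 0.24470932 0.11611692] [ 0.6 -0.4 -2.2] [ 0.56  0.22  1.71 -0.44  1.62 -2.35] 11.55 0.28536200925978344
```

View pics/d4.png

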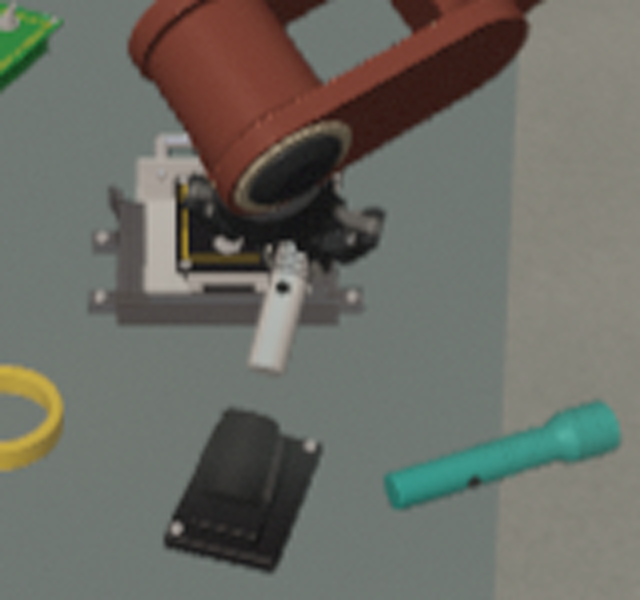

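```bash
python3 - <<'E'
from g import *
from geo import *
w1=np.array([.53,.22,.31]);w2=np.array([.709,.096,.27]);Rf=frame(180,-45,0,1)
plan(p,R,w1,R,step=.04)
print((R.inv()*Rf).as_rotvec(degrees=True),np.degrees((R.inv()*Rf).magnitude()))
plan(w1,R,w2,Rf,deg=7)
P,e=fit();q=s['joint_pos']
rv=(R.inv()*Rf).as_rotvec()
for i in range(0,17):
    q=ik(w1+(w2-w1)*i/16,R*Ro.from_rotvec(rv*i/16),P,[q]); print(None if q is None else q.round(2))
    if q is None:break
E
```

```text
[0.46941001 0.24462733 0.11701341] [ 0.2  0.5 -2.7] [ 0.56  0.22  1.71 -0.44  1.62 -2.35] 11.65 0.28636828420029126
n 6 dist 0.20376819050939843 rot [0. 0. 0.]
{'tx': 0.02, 'ty': -0.0108, 'tz': -0.0253, 'ax': 0.0, 'ay': 0.0, 'az': 0.0}
{'tx': 0.02, 'ty': -0.0108, 'tz': -0.0253, 'ax': 0.0, 'ay': 0.0, 'az': 0.0}
{'tx': 0.02, 'ty': -0.0108, 'tz': -0.0253, 'ax': 0.0, 'ay': 0.0, 'az': 0.0}
{'tx': 0.02, 'ty': -0.0108, 'tz': -0.0253, 'ax': 0.0, 'ay': 0.0, 'az': 0.0}
{'tx': 0.02, 'ty': -0.0108, 'tz': -0.0253, 'ax': 0.0, 'ay': 0.0, 'az': 0.0}
{'tx': 0.02, 'ty': -0.0108, 'tz': -0.0253, 'ax': 0.0, 'ay': 0.0, 'az': 0.0}
[  8.10743607 -64.44552144  86.18345664] 107.91915469996862
n 16 dist 0.22139783196770463 rot [  8.1 -64.4  86.2]
{'tx': 0.0034, 'ty': -0.0123, 'tz': 0.0054, 'ax': 0.5, 'ay': -4.0, 'az': 5.4}
{'tx': 0.0027, 'ty': -0.0125, 'tz': 0.0053, 'ax': 0.5, 'ay': -4.0, 'az': 5.4}
{'tx': 0.0018, 'ty': -0.0127, 'tz': 0.0052, 'ax': 0.5, 'ay': -4.0, 'az': 5.4}
{'tx': 0.001, 'ty': -0.0128, 'tz': 0.0053, 'ax': 0.5, 'ay': -4.0, 'az': 5.4}
{'tx': 0.0002, 'ty': -0.0128, 'tz': 0.0053, 'ax': 0.5, 'ay'
[... 516 characters left out ...]
.0108, 'tz': 0.0073, 'ax': 0.5, 'ay': -4.0, 'az': 5.4}
[ 0.48  0.14  1.47 -0.49  1.88 -2.57]
[ 0.45  0.11  1.48 -0.45  1.82 -2.49]
[ 0.41  0.09  1.5  -0.41  1.76 -2.43]
[ 0.38  0.06  1.52 -0.37  1.7  -2.36]
[ 0.34  0.04  1.54 -0.33  1.64 -2.3 ]
[ 0.31  0.01  1.56 -0.29  1.57 -2.23]
[ 0.28 -0.01  1.59 -0.26  1.5  -2.17]
[ 0.24 -0.04  1.62 -0.22  1.42 -2.11]
[ 0.21 -0.06  1.65 -0.19  1.35 -2.05]
[ 0.18 -0.09  1.68 -0.16  1.27 -1.99]
[ 0.16 -0.11  1.72 -0.13  1.18 -1.93]
[ 0.13 -0.13  1.75 -0.11  1.1  -1.87]
[ 0.11 -0.15  1.78 -0.08  1.01 -1.81]
[ 0.09 -0.16  1.81 -0.06  0.92 -1.74]
[ 0.07 -0.17  1.84 -0.05  0.82 -1.67]
[ 0.05 -0.17  1.87 -0.05  0.73 -1.59]
[ 0.04 -0.17  1.9  -0.05  0.63 -1.5 ]
```

Smooth joint path. Lift, then turn.

Request:
move_arm:
  rows:
    - {"tx": 0.02, "ty": -0.01, "tz": -0.025, "ax": 0, "ay": 0, "az": 0, "jaw": 255}
    - {"tx": 0.02, "ty": -0.01, "tz": -0.025, "ax": 0, "ay": 0, "az": 0, "jaw": 255}
    - {"tx": 0.02, "ty": -0.011, "tz": -0.025, "ax": 0, "ay": 0, "az": 0, "jaw": 255}
    - {"tx": 0.02, "ty": -0.011, "tz": -0.025, "ax": 0, "ay": 0, "az": 0, "jaw": 255}
    - {"tx": 0.02, "ty": -0.011, "tz": -0.025, "ax": 0, "ay": 0, "az": 0, "jaw": 255}
    - {"tx": 0.02, "ty": -0.011, "tz": -0.025, "ax": 0, "ay": 0, "az": 0, "jaw": 255}
    - {"tx": 0.01, "ty": -0.005, "tz": -0.012, "ax": 0, "ay": 0, "az": 0, "jaw": 255}

```text
time: 12.35
tool_pos: [0.5323, 0.2128, 0.3243]
tool_rot: [-0.228, -0.62, 0.727, -0.189]
contact_force: [0.4, -0.1, -2.4]
gripper_width: 0.283
```

Request:
move_arm:
  rows:
    - {"tx": 0.003, "ty": -0.012, "tz": 0.004, "ax": 0.3, "ay": -2, "az": 2.7, "jaw": 255}
    - {"tx": 0.003, "ty": -0.012, "tz": 0.005, "ax": 0.5, "ay": -4, "az": 5.4, "jaw": 255}
    - {"tx": 0.002, "ty": -0.012, "tz": 0.005, "ax": 0.5, "ay": -4, "az": 5.4, "jaw": 255}
    - {"tx": 0.001, "ty": -0.013, "tz": 0.005, "ax": 0.5, "ay": -4, "az": 5.4, "jaw": 255}
    - {"tx": 0, "ty": -0.013, "tz": 0.005, "ax": 0.5, "ay": -4, "az": 5.4, "jaw": 255}
    - {"tx": -0.001, "ty": -0.013, "tz": 0.006, "ax": 0.5, "ay": -4, "az": 5.4, "jaw": 255}
    - {"tx": -0.001, "ty": -0.012, "tz": 0.006, "ax": 0.5, "ay": -4, "az": 5.4, "jaw": 255}
    - {"tx": -0.002, "ty": -0.012, "tz": 0.006, "ax": 0.5, "ay": -4, "az": 5.4, "jaw": 255}
    - {"tx": -0.003, "ty": -0.012, "tz": 0.006, "ax": 0.5, "ay": -4, "az": 5.4, "jaw": 255}
    - {"tx": -0.004, "ty": -0.012, "tz": 0.006, "ax": 0.5, "ay": -4, "az": 5.4, "jaw": 255}

```text
time: 13.35
tool_pos: [0.644, 0.1321, 0.2763]
tool_rot: [0.147, -0.26, 0.951, -0.082]
contact_force: [0.8, 0.2, -2.6]
gripper_width: 0.284
```

```bash
python3 - <<'E'
from g import *
from geo import *
plan(p,R,np.array([.709,.096,.25]),frame(180,-45,0,1),deg=7)
E
```

```text
[0.64404621 0.13205619 0.27627397] [ 0.8  0.2 -2.6] [ 0.14 -0.08  1.7  -0.13  1.21 -1.94] 13.35 0.28435992733493826
n 6 dist 0.0787995194392243 rot [  2.8 -26.7  31.8]
{'tx': -0.0047, 'ty': -0.0092, 'tz': 0.0081, 'ax': 0.5, 'ay': -4.5, 'az': 5.3}
{'tx': -0.0049, 'ty': -0.0087, 'tz': 0.0085, 'ax': 0.5, 'ay': -4.5, 'az': 5.3}
{'tx': -0.005, 'ty': -0.0081, 'tz': 0.009, 'ax': 0.5, 'ay': -4.5, 'az': 5.3}
{'tx': -0.005, 'ty': -0.0076, 'tz': 0.0095, 'ax': 0.5, 'ay': -4.5, 'az': 5.3}
{'tx': -0.005, 'ty': -0.0071, 'tz': 0.0099, 'ax': 0.5, 'ay': -4.5, 'az': 5.3}
{'tx': -0.0048, 'ty': -0.0065, 'tz': 0.0103, 'ax': 0.5, 'ay': -4.5, 'az': 5.3}
```

Request:
move_arm:
  rows:
    - {"tx": -0.005, "ty": -0.009, "tz": 0.008, "ax": 0.5, "ay": -4.5, "az": 5.3, "jaw": 255}
    - {"tx": -0.005, "ty": -0.009, "tz": 0.008, "ax": 0.5, "ay": -4.5, "az": 5.3, "jaw": 255}
    - {"tx": -0.005, "ty": -0.008, "tz": 0.009, "ax": 0.5, "ay": -4.5, "az": 5.3, "jaw": 255}
    - {"tx": -0.005, "ty": -0.008, "tz": 0.009, "ax": 0.5, "ay": -4.5, "az": 5.3, "jaw": 255}
    - {"tx": -0.005, "ty": -0.007, "tz": 0.01, "ax": 0.5, "ay": -4.5, "az": 5.3, "jaw": 255}
    - {"tx": -0.005, "ty": -0.007, "tz": 0.01, "ax": 0.5, "ay": -4.5, "az": 5.3, "jaw": 255}
    - {"tx": 0, "ty": 0, "tz": 0, "ax": 0, "ay": 0, "az": 0, "jaw": 255}

```text
time: 14.05
tool_pos: [0.7005, 0.0857, 0.2252]
tool_rot: [0.38, 0.024, 0.925, 0.003]
contact_force: [-1.1, -0.5, -2.5]
gripper_width: 0.287
```

```bash
python3 - <<'E'
from g import *
from geo import *
print(R.as_matrix()[:,0])
plan(p,R,np.array([.709,.096,.182]),frame(180,-45,0,1),deg=7,step=.025)
for n in('side','top','wrist'):grab(n,n+'13')
E
```

```text
[0.700476   0.08570068 0.22519734] [-1.1 -0.5 -2.5] [ 0.03 -0.15  1.96 -0.06  0.56 -1.45] 14.05 0.28662742533224567
[-0.71038885  0.04570466 -0.70232384]
n 2 dist 0.045218854995120634 rot [-0.7 -0.3 -2.6]
{'tx': 0.0124, 'ty': 0.0048, 'tz': 0.0183, 'ax': -0.4, 'ay': -0.2, 'az': -1.3}
{'tx': 0.0123, 'ty': 0.005, 'tz': 0.0183, 'ax': -0.4, 'ay': -0.2, 'az': -1.3}
```

View pics/side13.png

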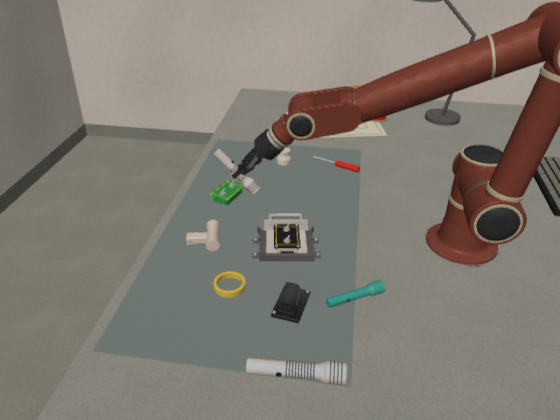

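View pics/wrist13.png

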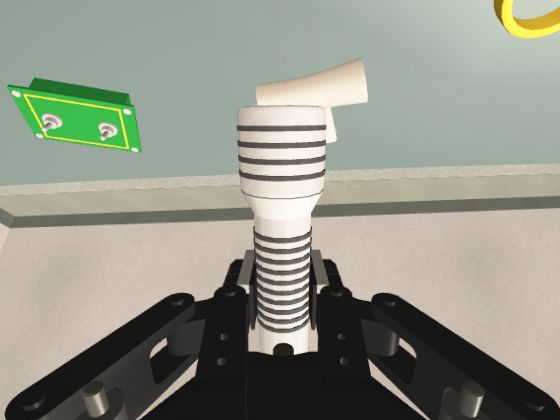

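Request:
move_arm:
  rows:
    - {"tx": 0.012, "ty": 0.005, "tz": 0.014, "ax": -0.3, "ay": -0.2, "az": -1.3, "jaw": 255}
    - {"tx": 0.012, "ty": 0.005, "tz": 0.018, "ax": -0.3, "ay": -0.2, "az": -1.3, "jaw": 255}
    - {"tx": 0.004, "ty": 0, "tz": 0.005, "ax": 0, "ay": 0, "az": 0, "jaw": 255}
    - {"tx": 0, "ty": 0, "tz": 0, "ax": 0, "ay": 0, "az": 0, "jaw": 255}

```text
time: 14.6
tool_pos: [0.7137, 0.0986, 0.1921]
tool_rot: [0.39, -0.003, 0.921, -0.001]
contact_force: [0.5, 0.5, -1.9]
gripper_width: 0.283
```

```bash
python3 - <<'E'
from g import *
from geo import *
print(R.as_matrix()[:,0])
plan(p,R,np.array([.709,.096,.182]),frame(180,-45,0,1),deg=7,step=.025)
for n in('side','top','wrist'):grab(n,n+'14')
a=cv2.imread('pics/side14.png');cv2.imwrite('pics/d5.png',cv2.resize(a[140:270,180:340],None,fx=4.5,fy=4.5,interpolation=cv2.INTER_CUBIC))
a=cv2.imread('pics/top14.png');cv2.imwrite('pics/d6.png',cv2.resize(a[130:280,210:370],None,fx=4,fy=4,interpolation=cv2.INTER_CUBIC))
E
```

```text
[0.71370703 0.09856718 0.19209258] [ 0.5  0.5 -1.9] [ 0.05 -0.08  1.96 -0.07  0.46 -1.48] 14.6 0.2834821916745034
[-0.69587069 -0.00670788 -0.71813577]
n 1 dist 0.011428325927758073 rot [0.  0.9 0.4]
{'tx': 0.0105, 'ty': -0.0025, 'tz': 0.0036, 'ax': 0.0, 'ay': 0.9, 'az': 0.4}
```

View pics/d5.png

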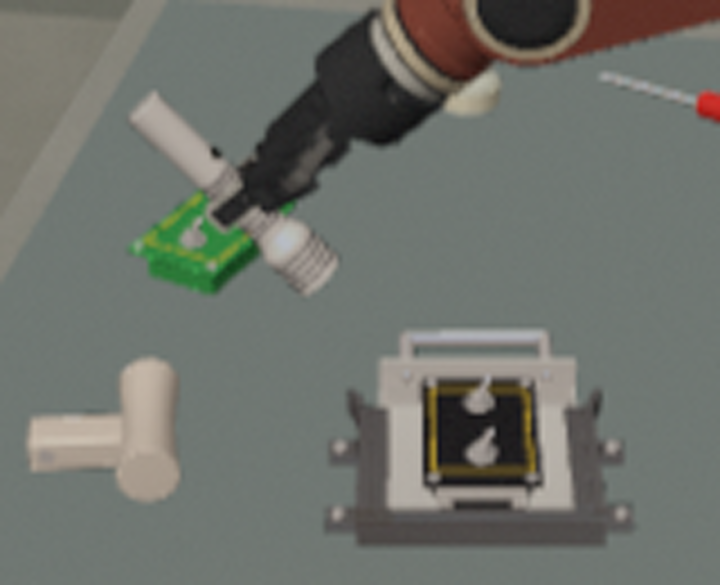

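View pics/d6.png

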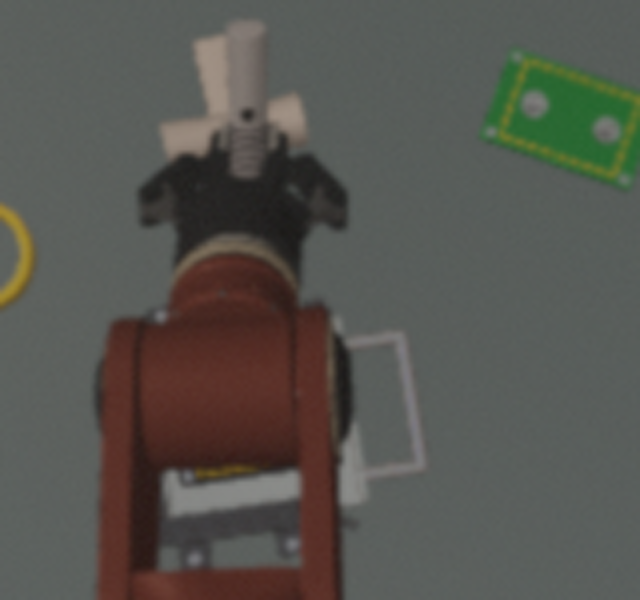

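```bash
python3 - <<'E'
from h import *
p=np.array([.71370703,.09856718,.19209258]);q=[.39,-.003,.921,-.001]
from fk import load as lg
_,p,R=lg()[-1];x,y,z=R.as_matrix().T
f=load('side14');t=load('top14');w=load('wrist14')
Ln=p+.077*x-.016*z;T=p-.088*x-.016*z
print(proj(f,Ln)*1,(proj(f,[Ln,T])-[180,140]+.5)*4.5-.5); print((proj(t,[Ln,T])-[210,130]+.5)*4-.5)
# triangulate the measured tail (side, top)
X,e=tri(f,(np.array([147,108])+.5)/4.5-.5+[180,140],t,(np.array([248,28])+.5)/4-.5+[210,130]);print('tail',X,e,R.inv().apply(X-p))
# side-view lens onto plane y=tool plane
c,D=ray(f,[(np.array([320,278])+.5)/4.5-.5+[180,140]])
n=y;k=((p-c)@n)/(D[0]@n);Y=c+k*D[0];print('lens',Y,R.inv().apply(Y-p))
c,D=ray(f,[(np.array([147,108])+.5)/4.5-.5+[180,140]])
k=((p-c)@n)/(D[0]@n);Y=c+k*D[0];print('tail',Y,R.inv().apply(Y-p))
print(Ln,np.linalg.norm(Ln-[.538,.096,.033]))
a=w['color'];cv2.imwrite('pics/d7.png',cv2.resize(a[80:380,200:360,::-1],None,fx=1.9,fy=1.9))
for k in (.165,.121,.06): print(k,proj(w,p+(k-.088)*x-.016*z))
E
```

```text
[[250.29488666 200.64513408]] [[318.07698998 274.65310336]
 [138.55164639 103.0432864 ]]
[[251.81736779 245.22668603]
 [248.67892372  25.10642299]]
tail [0.7600578  0.09941706 0.26416715] 0.004355161807931539 [-0.08401918  0.00029401 -0.01686868]
lens [0.64738595 0.09802585 0.14542536] [ 7.96679200e-02 -1.87439413e-16 -1.51535300e-02]
tail [0.75807644 0.09910926 0.26330371] [-8.20182705e-02 -4.41898557e-17 -1.76908727e-02]
[0.64863459 0.09804336 0.14793034] 0.15954049592781427
0.165 [[282.92868211 109.26452565]]
0.121 [[282.94730893 211.99744148]]
0.06 [[282.96136186 325.10462199]]
```

View pics/wrist14.png

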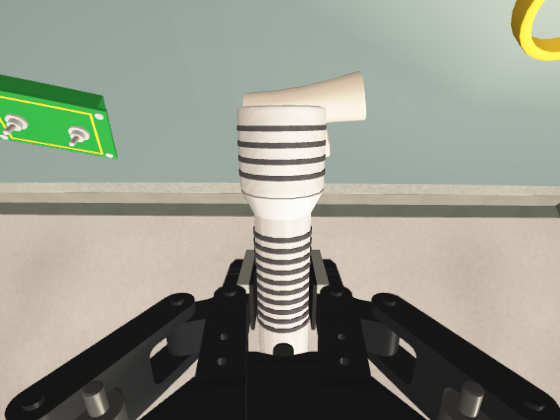

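```bash
python3 - <<'E'
from g import *
R1=frame(180,-45,0,1);x,y,z=R1.as_matrix().T
F=np.array([.538,.096,.033]);T=F-.15*x-.079*x+.016*z;print(T)
plan(p,R,T,R1)
E
```

```text
[0.714303   0.0984341  0.19405101] [-0.4 -0.3 -1.2] [ 0.05 -0.08  1.96 -0.07  0.46 -1.48] 14.75 0.28209439506211037
[0.71124116 0.096      0.18361374]
n 1 dist 0.0111461315130682 rot [0.  1.1 0.4]
{'tx': 0.0097, 'ty': -0.0024, 'tz': 0.005, 'ax': 0.0, 'ay': 1.1, 'az': 0.4}
```

Request:
move_arm:
  rows:
    - {"tx": 0.006, "ty": -0.002, "tz": 0.003, "ax": 0, "ay": 0.7, "az": 0.3, "jaw": 255}
    - {"tx": 0.005, "ty": -0.001, "tz": 0.003, "ax": 0, "ay": 0.5, "az": 0.1, "jaw": 255}
    - {"tx": 0, "ty": 0, "tz": 0, "ax": 0, "ay": 0, "az": 0, "jaw": 255}
    - {"tx": 0, "ty": 0, "tz": 0, "ax": 0, "ay": 0, "az": 0, "jaw": 255}

```text
time: 15.15
tool_pos: [0.7118, 0.0948, 0.1848]
tool_rot: [0.383, 0.001, 0.924, 0.0]
contact_force: [-0.3, -0.4, -1.9]
gripper_width: 0.29
```

```bash
cat > chk.py <<'E'
from g import *
x0,y0,z0=R.as_matrix().T
R1=frame(180,-45,0,1);x,y,z=R1.as_matrix().T
F=np.array([.538,.096,.033]);T=F-.15*x-.079*x+.016*z
plan(p,R,T,R1)
L=p+.079*x0-.016*z0;k=(F[2]-L[2])/x0[2];print('lens',L,'dist',np.linalg.norm(L-F),'hit',L+k*x0-F,'el',np.degrees(np.arcsin(x0[2])))
E
python3 chk.py
```

```text
[0.71183107 0.09481109 0.1847932 ] [-0.3 -0.4 -1.9] [ 0.04 -0.08  1.96 -0.06  0.47 -1.49] 15.15 0.2901141880157782
n 1 dist 0.0017755646844571107 rot [ 0.   0.  -0.1]
{'tx': 0.0013, 'ty': 0.0012, 'tz': 0.0004, 'ax': 0.0, 'ay': 0.0, 'az': -0.1}
lens [0.644684   0.09494775 0.14020339] dist 0.15124532466094912 hit [-3.84849135e-04 -7.85544338e-04  1.38777878e-17] el -45.035887348190435
```

Within about 1 mm. A settling row, then final views.

Request:
move_arm:
  rows:
    - {"tx": 0.001, "ty": 0.001, "tz": 0, "ax": 0, "ay": 0, "az": 0, "jaw": 255}
    - {"tx": 0, "ty": 0, "tz": 0, "ax": 0, "ay": 0, "az": 0, "jaw": 255}
    - {"tx": 0, "ty": 0, "tz": 0, "ax": 0, "ay": 0, "az": 0, "jaw": 255}
    - {"tx": 0, "ty": 0, "tz": 0, "ax": 0, "ay": 0, "az": 0, "jaw": 255}
    - {"tx": 0, "ty": 0, "tz": 0, "ax": 0, "ay": 0, "az": 0, "jaw": 255}

```text
time: 15.65
tool_pos: [0.7111, 0.0959, 0.1844]
tool_rot: [0.383, 0.001, 0.924, 0.0]
contact_force: [-0.8, 0.5, -2.1]
gripper_width: 0.283
```

```bash
python3 - <<'E'
import chk
from h import *
f=grab('side','side15');t=grab('top','top15')
a=f['color'][:,:,::-1];cv2.imwrite('pics/d8.png',cv2.resize(a[140:270,180:340],None,fx=4.5,fy=4.5,interpolation=cv2.INTER_CUBIC))
p,R,s=cur();x,y,z=R.as_matrix().T
print((proj(f,[p+.079*x-.016*z,p-.086*x-.016*z,[.538,.096,.033]])-[180,140]+.5)*4.5-.5)
E
```

```text
[0.71113228 0.09591764 0.18438337] [-0.8  0.5 -2.1] [ 0.04 -0.08  1.97 -0.07  0.47 -1.48] 15.65 0.28327962989856653
n 1 dist 0.0007816398389083926 rot [ 0.   0.1 -0.1]
{'tx': 0.0005, 'ty': 0.0001, 'tz': 0.0006, 'ax': 0.0, 'ay': 0.1, 'az': -0.1}
lens [0.64400633 0.09605696 0.13976177] dist 0.15045072347945132 hit [-0.00052051  0.0003285   0.        ] el -45.063014747415124
[[325.7370825  284.13157925]
 [145.28337176 114.59511554]
 [480.15353547 429.47640828]]
```

View pics/d8.png

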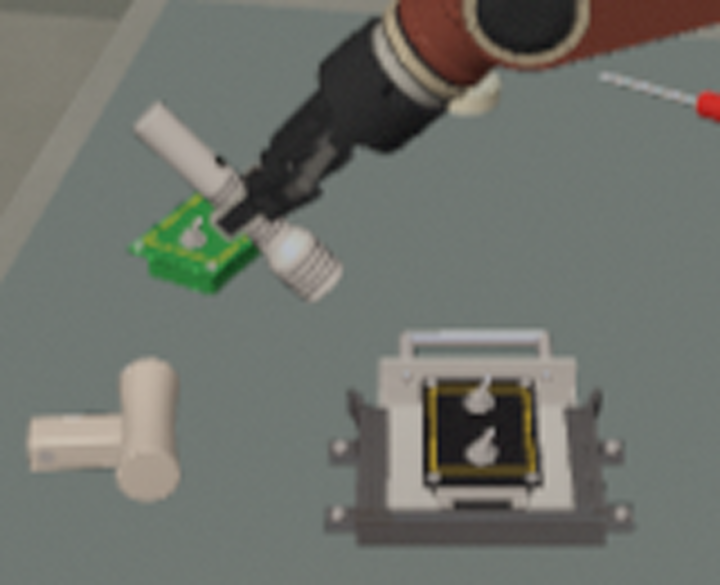

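View pics/top15.png

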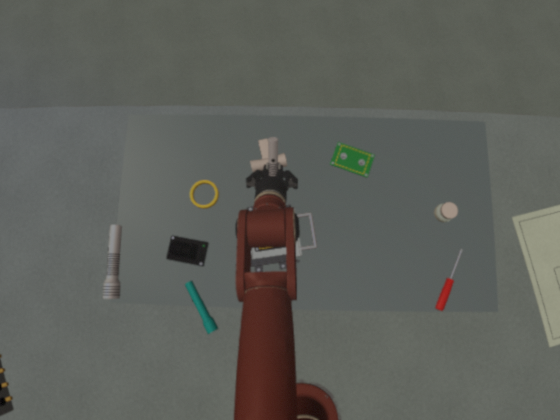

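The lens appears at (325,283) against a predicted (326,284), and the tail agrees within about 1 mm. The tray is home, and the bystanders sit at their first pixels. Handing in.

```bash
python3 -c "
from plant import manip
print(manip.job_done());s=manip.state();print(s['time'],s['tool_pos'],s['gripper_width'])"
```

```text
the job is handed in; nothing more can be done
None
the job is handed in; nothing more can be done
```

The job is done and handed in at about 15.8 s of the 58 s allowed. The tray is home in the stand with the panel still in it. The torch is held over the panel with its lamp end slanting down.

**Tray:** I gripped it by the handle, squared it to the rails and slid it in until it pressed on the stop bar with about 10 N, then let go. Afterwards its leading edge measured 75–77 mm along the stand (75 mm is the stop face), and the panel's middle was within about 1 mm of where it should be.

**Torch:** I drew the small silver torch about 80 mm straight out of the dock, lifted it and turned it over. By the arm's pose and the torch offset I had measured, it points 45.1° down with the lens 150 mm from the panel's middle and the beam axis less than 1 mm off it. The side view agreed with this to about 1 mm.

**Bystanders:** In the last top view the tape, jar, driver, green panel and other two torches were where they started. The grip was partly hidden by the gripper there, but it looked unmoved from the side.

**Disagreements:** Estimates of where the torch sits in the jaws, along its length, differed by 3–5 mm between views, so the lens distance is good to about 3 mm. The wrist and top views also put the stand's centre line about 1–2 mm apart, but the tray slid in without jamming.

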